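# Interlock check on a flash-test enclosure

## Task

Set up the lid-interlock check on the flash-test enclosure: swing its carry handle up and over to the back until it clicks past the spring detents and is seated against its rear stop. Then raise the sprung lid by its pull handle until the pointer lug on the lid's left edge is level with the index clamp on the quadrant beside it, and finish with the gripper still holding the lid steady there, because the spring shuts it if you let go and I need it held while I read the tester. Leave the index clamp at its setting and do not disturb the other things on the bench.

Things in the scene. Friction and masses are not known exactly. Their poses are not given: they have to be found in the camera images.
- enclosure: Grey sheet-steel test box fixed to the bench, 240 deep (x) x 280 wide (y) x 110 high, with a hinged lid on top. Origin: centre of its underside, on the bench. Its x points from its front (lid pull handle, nearest the robot) to its back (lid hinge), y to the robot's left, z up.
- carry_handle (a joint): Angle of the U-shaped steel carry handle (320 mm over its legs) about point handle_pivot: 0 level to the front, 1.57 upright, 2.30 rear stop. Starts at 0.7 to 1.25, leaning over the lid. Friction keeps it where left (2 N at the grip). At 1.8 to 2.2 its legs ride over spring balls in the cheek plates (4 to 5 N in all at the grip) and drop in behind them; seated above 2.2.
- handle_grip (a point): Centre of the carry handle's grip, a rubber sleeve 22 mm in diameter and 130 mm long, parallel to the enclosure's y; 155 mm from the pivot axis, moves with the handle.
- handle_pivot (a point): Middle of the carry handle's pivot axis: 85 mm above the enclosure's origin. The grip lies at pivot + 155 mm x (-cos q along enclosure x, +sin q up), q = joint carry_handle.
- lid (a joint): Opening angle of the lid about its rear hinge: 0 shut (as it starts), grows as the front rises, end stop 1.15. Torsion springs and weight press it shut: about 5 N upward at the pull handle to start lifting it, 6 to 8 N near the index. The carry handle is in the lid's way until it is swung back.
- lid_pull (a point): Centre of the lid's bridge pull handle near its front edge: a round steel bar 12 mm in diameter, 100 mm long between two posts, parallel to the enclosure's y, axis 34 mm above the lid's top face (lid 12 mm thick; shut, its top face is 125 mm over the bench). Moves with the lid.
- lid_hinge (a point): Middle of the lid's hinge axis (parallel to the enclosure's y), 118 mm behind and 113 mm above the enclosure's origin. The pull bar is 213 mm in front of it and 46 mm above it when the lid is shut and turns about it.
- lid_pointer (a point): Tip of the pointer lug, a dark steel tongue 4 mm thick at the lid's left edge, 130 mm from the hinge; moves with the lid.
- index_mark (a point): Mark of the index clamp, a dark steel block 10 mm across with a round screw, astride the upright aluminium quadrant plate left of the lid; 130 mm from the hinge, 10 mm outboard of the pointer, set at a different angle each time. Its frame turns with the clamp: x along the radius to the hinge, z across it (up).
- index (a joint): Setting of the index clamp about the lid hinge, same zero and direction as joint lid: the pointer is level with the mark when the two angles are equal. Between 0.45 and 0.75; do not move it.
- screwdriver: Loose screwdriver with a black handle, lying at the left of the enclosure; bystander.
- spanner: Loose steel spanner lying in front of the enclosure; bystander.
- battery: Loose tool battery, 115 x 75 x 62 mm, behind the enclosure; bystander.
- tape_roll: Loose roll of paper tape, 100 mm in diameter, 48 high, at the right of the enclosure; bystander.
- drill: Loose cordless drill standing on its battery, 196 mm high, farther left; bystander.
- screw_jar: Loose glass jar with a steel cap, 68 mm in diameter, 85 high, farther right; bystander.
- tape_measure: Loose black tape measure, 68 x 40 x 66 mm, farther left, beyond the drill; bystander.

How it is judged:
By the outcome, as a careful person would: the job done as asked, in the order asked, and still so for the second after the job is handed in, while the arm keeps its last pose, push and grip.
It also fails if it takes over 48 s, if anything falls off the work surface, if the arm or the gripper's body presses on something with over 40 N, if the wrist force passes 120 N, or if a joint passes its speed limit or range.

## Robot

A 7-joint arm with a two-finger parallel gripper is mounted at the origin on the work surface. World frame = base frame: x ahead of the robot, y to its left, z up, the work surface at z = 0. Lengths are in m, angles in rad, forces in N, time in s.
With the tool pointing down it reaches from about 0.4 to 0.9 m from the base axis. Payload 5.5 kg.
Tool frame: the origin (TCP) lies between the finger pads; the fingertips stand 19 mm ahead of it and the grasp point (between the pads) is the TCP (manip.tcp_to_tips is the distance from the TCP to the fingertips, in m); z points along the fingers, y is the direction in which the jaws open and shut (so a half turn about z gives the same grasp; the last joint's range is limited). The gripper opens to 92 mm and grips with 3 to 60 N. Pads are 19 mm wide; open, the fingers measure 130 mm over their backs; the gripper's body (75 mm by 190 mm) begins 47 mm behind the grasp point.
Start: joints at [1.375, 0.501, -0.427, 1.55, 0.221, 1.138, -0.21], TCP at [0.288, -0.583, 0.246] pointing down, gripper open.
Joint ranges: [-2.88, 2.88], [-0.31, 2.03], [-1.54, 1.56], [0.2, 2.42], [-1.41, 4.55], [0.19, 2.02], [-2.57, 2.57]. Speed limits (rad/s): [2.57, 2.57, 3.14, 3.14, 3.14, 3.14, 3.14].

## Interface

Orientations are given as a unit quaternion [x, y, z, w].
In Python, from cell import manip gives the robot as it stands.
- The arm moves only by the shell command python3 -m creep 'ROWS'. ROWS is a JSON object of lists of equal length, an entry for each row: "travel": the shift along the tool's x, y, z in m, a list of three; "delta_rot": the turn, a rotation vector about the tool's x, y, z in rad, a list of three; "fingers": the opening, from -1 (shut) to 1 (fully open). A call has 1 to 5 rows; each row shifts and turns the commanded pose from where the row before left it, along the tool's axes as they then stand; what a row does not reach is not made up. A row lasts 1/10 s, in which the tool goes at most 50 mm and 8.59 degrees, less where a joint would pass 70% of its speed; a pose out of reach is approached as far as the arm can. A call with a gripper value outside its range is refused whole. The fingers move at their own pace and stop on an object; the grip force is fixed at half the most. Time passes only in rows, so rows that do not move let the fingers close. It gives the time, the measured TCP pose, the force and the opening at its end, in the units of the state.
- manip.sense(): the state, without advancing time (a new reading comes with each control period).
- manip.grab_frame(name): name is "side" or "top" or "wrist"; returns a dict with "frame" (480x640x3 uint8, red, green, blue), "depth" (480x640 float32, m along the optical axis (not along the pixel's ray), 0 where there is no reading), "intrinsics" (3x3 intrinsics, pixels), "eye" and "rotation" of the camera in the world. Camera axes: x right, y up, looking along -z (the intrinsics and any distortion apply to the point x, -y, -z); pixel columns grow to the right and rows downward; lengths in m; the calibration is good to about 2 mm. A picture is of the moment at which its call begins.
- manip.close_job(): hands the job in, once; it reports no verdict.
The state is a dict: "t": time; "qpos": joint angles; "qd": joint speeds; "tau": joint torques, N m; "eef_pos": TCP position; "ee_rot": TCP orientation; "ft_force": force on the tool from outside, world axes, zero at the start; "moment": the same for the moment, N m; "width": finger opening in m.
Only numpy, scipy, OpenCV 4.12 (cv2) and the standard library are available. Lean on these libraries where they do the work, as an engineer would, in place of code of your own. Each camera call takes 0.05 s, during which the arm holds its last target.

## Working session

There is one attempt and no reset: what is moved stays moved. The work goes in short steps, Python scripts to look and compute and a shell command to move; the robot and the scene stay as the last step left them, time stands still between calls to the robot, and variables do not carry over. Pictures are saved under pics/ and viewed, and the job is handed in when it is done.

```bash
ls; mkdir -p pics; python3 - <<'E'
from cell import manip
import cv2,json
print(manip.sense())
for n in("side","top","wrist"):
    f=manip.grab_frame(n)
    cv2.imwrite(f"pics/a_{n}.png",f["frame"][:,:,::-1])
    print(n,f["intrinsics"].tolist(),f["eye"],f["rotation"], [k for k in f])
E
```

```text
pics
{'t': 0.0, 'qpos': array([ 1.37520368,  0.50184759, -0.42680047,  1.55147044,  0.22080414,
        1.13826129, -0.21031426]), 'qd': array([ 0.00027367, -0.00204505,  0.00018191,  0.00144229, -0.00115948,
        0.00235168, -0.00134816]), 'tau': array([-3.50020964e-04, -5.66583180e+01, -5.81639081e+00, -2.79104841e+01,
       -6.86599757e-02,  3.07192525e-02,  1.58791991e-04]), 'eef_pos': array([ 0.2875352 , -0.58220359,  0.24467078]), 'ee_rot': array([ 9.73797190e-01,  2.27416146e-01, -1.83857278e-04, -9.46490848e-04]), 'ft_force': array([-1.05068688, -0.30529319,  0.5603404 ]), 'moment': array([-0.00900175,  0.05310367, -0.00375944]), 'width': 0.09181921902191577}
side [[524.6880708829831, 0.0, 317.22693771259446], [0.0, 524.6880708829831, 246.4948539137002], [0.0, 0.0, 1.0]] [-0.05898967  1.022139    0.84187611] [-0.1232007   0.47591412  0.83735338 -0.23909549] ['frame', 'depth', 'intrinsics', 'eye', 'rotation']
top [[492.75455156480973, 0.0, 315.5026601197879], [0.0, 492.75455156480973, 241.1355625127911], [0.0, 0.0, 1.0]] [ 0.48771667 -0.04498169  1.40903298] [-0.02802949  0.00873604  0.70776648 -0.70583613] ['frame', 'depth', 'intrinsics', 'eye', 'rotation']
wrist [[408.36951187938575, 0.0, 312.52013985724886], [0.0, 408.36951187938575, 232.79164920725447], [0.0, 0.0, 1.0]] [ 0.35938026 -0.54832468  0.38386481] [-0.1273129   0.08009116 -0.5212245   0.84006062] ['frame', 'depth', 'intrinsics', 'eye', 'rotation']
```

View pics/a_top.png

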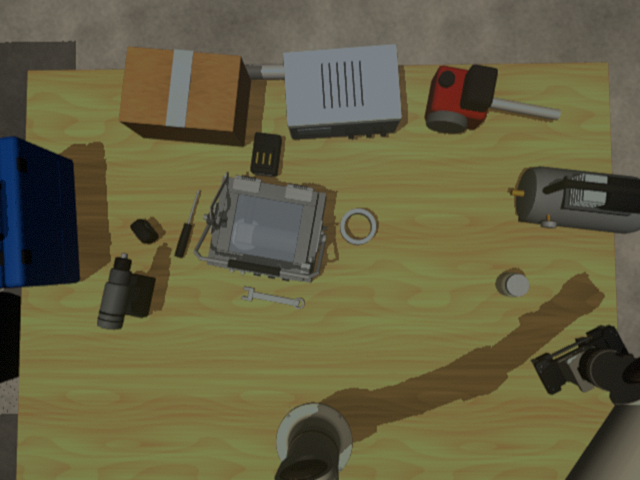

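View pics/a_side.png

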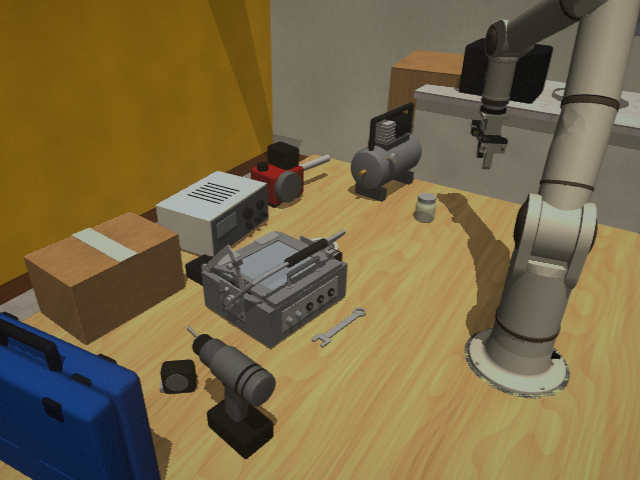

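View pics/a_wrist.png

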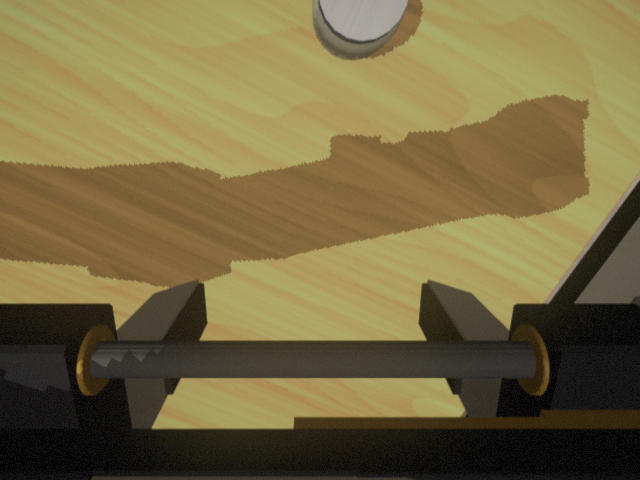

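Top: enclosure around (270,228), slightly rotated, dark handle grip at about (255,268). Side: box around (275,285), grip near (307,252). Next I'll zoom in on both.

```bash
cat > h.py <<'E'
from cell import manip
import cv2,numpy as np
from scipy.spatial.transform import Rotation as R
def load(n,tag):
    f=manip.grab_frame(n); np.savez(f"pics/{tag}_{n}.npz",**f); cv2.imwrite(f"pics/{tag}_{n}.png",f["frame"][:,:,::-1]); return f
def rd(n,tag): return dict(np.load(f"pics/{tag}_{n}.npz"))
def ray(f,u,v):
    K=f["intrinsics"]; d=np.array([(u-K[0,2])/K[0,0],-(v-K[1,2])/K[1,1],-1.]); return R.from_quat(f["rotation"]).apply(d)
def plane(f,u,v,z): d=ray(f,u,v); return f["eye"]+d*(z-f["eye"][2])/d[2]
def pt(f,u,v): return f["eye"]+ray(f,u,v)*f["depth"][int(round(v)),int(round(u))]
def proj(f,p):
    c=R.from_quat(f["rotation"]).inv().apply(np.asarray(p)-f["eye"]); K=f["intrinsics"]
    return np.array([K[0,2]-K[0,0]*c[0]/c[2],K[1,2]+K[1,1]*c[1]/c[2]])
def cloud(f):
    v,u=np.mgrid[0:480,0:640]; K=f["intrinsics"]
    d=np.stack([(u-K[0,2])/K[0,0],-(v-K[1,2])/K[1,1],-np.ones(u.shape)],-1)
    P=R.from_quat(f["rotation"]).apply((d*f["depth"][...,None]).reshape(-1,3))+f["eye"]
    return P.reshape(480,640,3)
def crop(f,x0,y0,x1,y1,name,s=4):
    im=cv2.resize(f["frame"][y0:y1,x0:x1,::-1],None,fx=s,fy=s,interpolation=cv2.INTER_CUBIC); cv2.imwrite(f"pics/{name}.png",im)
E
python3 - <<'E'
from h import *
t=load("top","b"); s=load("side","b")
crop(t,180,160,340,315,"b_topc",5 if 0 else 3.8); crop(s,185,210,375,350,"b_sidec",4)
C=cloud(t); 
for n,f in(("top",t),("side",s)):
    C=cloud(f); m=f["depth"]>0
    sel=m&(np.abs(C[...,0]-.65)<.3)&(np.abs(C[...,1]-.1)<.3)
    h,e=np.histogram(C[...,2][sel],bins=np.arange(-.01,.3,.005)); print(n,[(round(a,3),int(b)) for a,b in zip(e,h) if b>20])
E
```

```text
top [(np.float64(-0.01), 1686), (np.float64(-0.005), 12670), (np.float64(0.0), 9574), (np.float64(0.005), 1108), (np.float64(0.01), 255), (np.float64(0.015), 230), (np.float64(0.02), 241), (np.float64(0.025), 165), (np.float64(0.03), 119), (np.float64(0.035), 199), (np.float64(0.04), 510), (np.float64(0.045), 617), (np.float64(0.05), 225), (np.float64(0.055), 246), (np.float64(0.06), 305), (np.float64(0.065), 134), (np.float64(0.07), 86), (np.float64(0.075), 78), (np.float64(0.08), 102), (np.float64(0.085), 114), (np.float64(0.09), 141), (np.float64(0.095), 153), (np.float64(0.1), 202), (np.float64(0.105), 603), (np.float64(0.11), 773), (np.float64(0.115), 2232), (np.float64(0.12), 4018), (np.float64(0.125), 1684), (np.float64(0.13), 489), (np.float64(0.135), 1980), (np.float64(0.14), 1502), (np.float64(0.145), 120), (np.float64(0.15), 80), (np.float64(0.155), 99), (np.float64(0.16), 255), (np.float64(0.165), 1747), (np.float64(0.17), 1378), (np.float64(0.175), 66), (np.float64(0.18), 35), (np.float64(0.185), 54), (np.float64(0.19), 65), (np.float64(0.195), 72), (np.float64(0.2), 273
[... 505 characters left out ...]
4(0.075), 449), (np.float64(0.08), 465), (np.float64(0.085), 492), (np.float64(0.09), 515), (np.float64(0.095), 516), (np.float64(0.1), 493), (np.float64(0.105), 642), (np.float64(0.11), 704), (np.float64(0.115), 1107), (np.float64(0.12), 2875), (np.float64(0.125), 1327), (np.float64(0.13), 360), (np.float64(0.135), 881), (np.float64(0.14), 800), (np.float64(0.145), 182), (np.float64(0.15), 171), (np.float64(0.155), 199), (np.float64(0.16), 295), (np.float64(0.165), 712), (np.float64(0.17), 1273), (np.float64(0.175), 41), (np.float64(0.18), 37), (np.float64(0.185), 57), (np.float64(0.19), 99), (np.float64(0.195), 144), (np.float64(0.2), 260), (np.float64(0.205), 237), (np.float64(0.21), 93)]
```

View pics/b_topc.png

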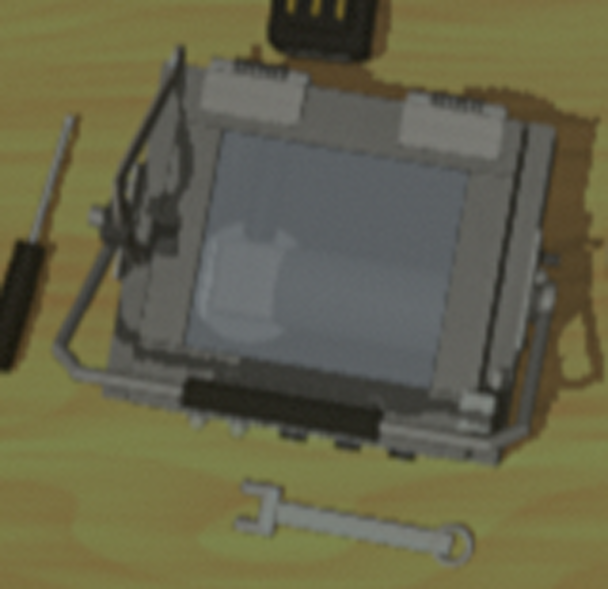

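View pics/b_sidec.png

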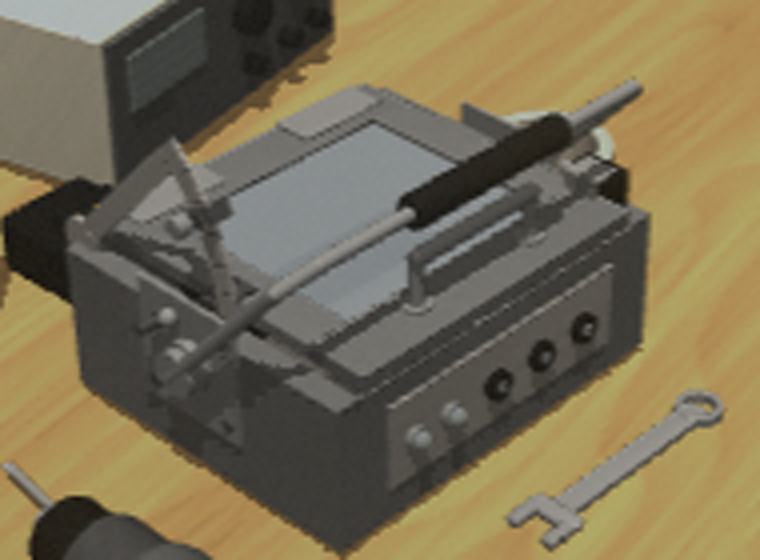

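The crops show the grip sleeve (dark) over the lid's front edge, the pull bar behind it, the quadrant plate to the left with its dark clamp near side-crop (215,205), and its screw. Now the pose of each.

```bash
python3 - <<'E'
from h import *
t=rd("top","b"); s=rd("side","b")
# table bias
for n,f in(("top",t),("side",s)):
    C=cloud(f); m=(f["depth"]>0)
    print(n,"table z",np.median(C[...,2][m&(abs(C[...,2])<.02)&(abs(C[...,0]-.5)<.15)&(abs(C[...,1]-.0)<.3)]))
    hsv=cv2.cvtColor(f["frame"],cv2.COLOR_RGB2HSV)
    dark=(hsv[...,2]<60)&m&(C[...,2]>.15)&(C[...,2]<.24)&(abs(C[...,0]-.62)<.15)&(abs(C[...,1]-.08)<.2)
    k,l,st,ce=cv2.connectedComponentsWithStats(dark.astype(np.uint8))
    for i in range(1,k):
        if st[i,4]>40:
            P=C[l==i]; mu=P.mean(0); w,v=np.linalg.eigh(np.cov(P.T)); ax=v[:,2]; pr=(P-mu)@ax
            print("dark",st[i],ce[i],mu,ax,pr.min(),pr.max(),P[:,2].max())
    # lid/box top
    sel=m&(C[...,2]>.10)&(C[...,2]<.132)&(abs(C[...,0]-.62)<.2)&(abs(C[...,1]-.08)<.25)
    k,l,st,ce=cv2.connectedComponentsWithStats(sel.astype(np.uint8)); i=1+np.argmax(st[1:,4])
    r=cv2.minAreaRect((C[l==i][:,:2]*1000).astype(np.float32)); print("box rect mm",r)
    g=sel&(hsv[...,0]>95)&(hsv[...,0]<130)&(hsv[...,1]>20)
    k,l,st,ce=cv2.connectedComponentsWithStats(g.astype(np.uint8)); i=1+np.argmax(st[1:,4])
    print("glass",st[i],cv2.minAreaRect((C[l==i][:,:2]*1000).astype(np.float32)))
E
```

```text
top table z -0.00044808658565398396
dark [207 187  15  41 114] [212.95614035 211.66666667] [0.62611682 0.24475167 0.18893438] [-0.96577332  0.18282488  0.1840026 ] -0.07441857251118704 0.03339358756274856 0.22209681357827127
dark [228 259  53  16 490] [254.22653061 266.36734694] [0.48913967 0.13868284 0.2010642 ] [0.16788897 0.98568713 0.01530287] -0.06413624799897681 0.06473924763767983 0.21672539297927695
box rect mm ((603.2208862304688, 120.50924682617188), (316.21356201171875, 231.582763671875), 79.77200317382812)
glass [239 197  56  36 689] ((623.699462890625, 119.6836929321289), (144.7540740966797, 81.20634460449219), 78.9591064453125)
side table z -0.0002191487110992374
dark [285 239  42  29 378] [305.09259259 252.75132275] [0.48425044 0.15147108 0.20555554] [-0.17405863 -0.98459621  0.01654997] -0.061505777287724085 0.07220261643570319 0.21420094367956843
box rect mm ((592.1929931640625, 122.9664306640625), (319.2953186035156, 253.24330139160156), 78.63735961914062)Traceback (most recent call last):
  File "<stdin>", line 19, in <module>
    return _wrapfunc(a, 'argmax', axis=axis, out=out, **kwds)
    return bound(*args, **kwds)
ValueError: attempt to get argmax of an empty sequence
```

```bash
python3 - <<'E'
from h import *
t=rd("top","b"); s=rd("side","b")
def tri(a,b):
    d1=ray(t,*a);d2=ray(s,*b);d1/=np.linalg.norm(d1);d2/=np.linalg.norm(d2)
    A=np.stack([d1,-d2],1);x=np.linalg.lstsq(A,s["eye"]-t["eye"],rcond=None)[0]
    p=t["eye"]+x[0]*d1;q=s["eye"]+x[1]*d2;return (p+q)/2,np.linalg.norm(p-q)
res={}
for n,f,roi in(("top",t,(225,255,285,280)),("side",s,(280,235,332,270))):
    x0,y0,x1,y1=roi; g=cv2.cvtColor(f["frame"],cv2.COLOR_RGB2GRAY)[y0:y1,x0:x1]
    m=(g<55).astype(np.uint8); k,l,st,ce=cv2.connectedComponentsWithStats(m); i=1+np.argmax(st[1:,4])
    c=np.argwhere(l==i)[:,::-1].astype(np.float32); r=cv2.minAreaRect(c); res[n]=(np.array(r[0])+[x0,y0]); print(n,res[n],r,st[i])
p,e=tri(res["top"],res["side"]); print("grip",p,e)
ex=np.array([np.cos(.172),-np.sin(.172),0]); 
q=np.arcsin((p[2]-.085)/.155); piv=p+ex*.155*np.cos(q); print("q",q,"origin",piv)
# heights behind
for n,f in(("top",t),):
    C=cloud(f); 
    for x in np.arange(.7,1.0,.04):
        m=(abs(C[...,0]-x)<.02)&(abs(C[...,1]-.1)<.12); print(round(x,2),np.percentile(C[...,2][m],95))
def z(v):return v
o=np.array([.596,.1235,0]); ey=np.array([np.sin(.172),np.cos(.172),0])
for nm,(a,h) in dict(pull=(-.095,.159),hinge=(.118,.113)).items():
    P=o+ex*a+[0,0,h]; print(nm,P,proj(t,P),proj(s,P))
E
```

```text
top [253.76440239 266.34627056] ((28.764402389526367, 11.346270561218262), (52.60062789916992, 9.037654876708984), 9.926244735717773) [  3   4  53  17 456]
side [305.99802399 252.20698929] ((25.998023986816406, 17.206989288330078), (9.44832992553711, 46.625457763671875), 60.80251693725586) [  5   4  43  28 402]
grip [0.48924267 0.14019868 0.19914603] 0.00024936083505784423
q 0.8277721651484204 origin [0.5925557  0.12225151 0.19914603]
0.7 0.12959709062230207
0.74 0.1163989322817302
0.78 0.0629983530751248
0.82 0.10915165312933583
0.86 0.1683872059128198
0.9 0.1697274375208861
0.94 0.16991910164249108
0.98 0.1706895070171223
pull [0.50240178 0.13975955 0.159     ] [256.34060017 261.13787038] [301.29487716 264.89316713]
hinge [0.71225884 0.10330392 0.113     ] [272.89008003 182.27678223] [241.89559908 249.48904956]
```

```bash
python3 -m creep '{"travel":[[0,0,-0.02],[0,0,-0.02],[0,0,-0.02],[0,0,0],[0,0,0]],"delta_rot":[[0,0,-0.135],[0,0,-0.135],[0,0,-0.135],[0,0,-0.135],[0,0,-0.135]],"fingers":[0.5,0.5,0.5,0.5,0.5]}'
python3 -m creep '{"travel":[[0,0,0],[0,0,0],[0.04,0,0],[0.04,0,0],[0.04,0,0]],"delta_rot":[[0,0,-0.135],[0,0,-0.13],[0,0,0],[0,0,0],[0,0,0]],"fingers":[0.5,0.5,0.5,0.5,0.5]}'
python3 -c "
from h import *
s=manip.sense();print(s['qpos'],R.from_quat(s['ee_rot']).as_matrix())"
```

```text
t: 0.75
eef_pos: [0.2881, -0.5831, 0.3067]
ee_rot: [0.842, 0.539, -0.0, 0.001]
ft_force: [0.5, 0.4, -0.0]
width: 0.069
t: 1.25
eef_pos: [0.3085, -0.4631, 0.3053]
ee_rot: [0.765, 0.644, 0.0, -0.0]
ft_force: [0.7, -0.3, -0.4]
width: 0.0692
[ 1.49635522  0.31615106 -0.6914737   1.71250159  0.214425    1.19074929
  0.57636475] [[ 1.71799038e-01  9.85131998e-01  1.92079835e-04]
 [ 9.85131689e-01 -1.71799137e-01  7.82306957e-04]
 [ 8.03674765e-04  5.48243493e-05 -9.99999676e-01]]
```

```bash
python3 -m creep '{"travel":[[0.048,0.006,0],[0.048,0.006,0],[0.048,0.006,0],[0.048,0.006,0],[0.048,0.006,0]],"delta_rot":[[0,0,0],[0,0,0],[0,0,0],[0,0,0],[0,0,0]],"fingers":[0.5,0.5,0.5,0.5,0.5]}'
python3 -m creep '{"travel":[[0.048,0.006,0],[0.048,0.006,0],[0.048,0.006,0],[0.048,0.006,0],[0.048,0.006,0]],"delta_rot":[[0,0,0],[0,0,0],[0,0,0],[0,0,0],[0,0,0]],"fingers":[0.5,0.5,0.5,0.5,0.5]}'
python3 -c "
from h import *
s=manip.sense();print(s['qpos'],R.from_quat(s['ee_rot']).as_matrix())"
```

```text
t: 1.75
eef_pos: [0.3793, -0.2313, 0.3059]
ee_rot: [0.765, 0.644, -0.0, 0.0]
ft_force: [-0.1, 0.1, 1.1]
width: 0.0686
t: 2.25
eef_pos: [0.4499, -0.0003, 0.3061]
ee_rot: [0.765, 0.643, -0.0, 0.001]
ft_force: [0.5, -0.0, 0.6]
width: 0.0689
[ 0.9601091   0.13373119 -1.08777079  1.93975814  0.13228327  1.14180311
 -0.35190815] [[ 0.17191059  0.98511186  0.00117386]
 [ 0.98511138 -0.17190842 -0.00174876]
 [-0.00152093  0.00145701 -0.99999778]]
```

```bash
python3 -m creep '{"travel":[[0.048,0.005,0],[0.048,0.005,0],[0.049,0.005,0],[0,0,0],[0,0,0]],"delta_rot":[[0,0,0],[0,0,0],[0,0,0],[0,0,0],[0,0,0]],"fingers":[0.5,0.5,0.5,0.5,0.5]}'
python3 -c "
from h import *
s=manip.sense();print(s['qpos'],R.from_quat(s['ee_rot']).as_matrix())
f=load('wrist','c');f=load('side','c');crop(f,180,150,380,300,'c_sidec',4)
"
```

```text
t: 2.75
eef_pos: [0.4887, 0.1407, 0.3056]
ee_rot: [0.764, 0.646, -0.0, -0.001]
ft_force: [-0.6, 0.1, -1.0]
width: 0.0684
[ 0.58418452  0.31979542 -1.0994561   1.81440611  0.30475444  1.1945829
 -0.77571734] [[ 1.65915655e-01  9.86139685e-01 -7.18901893e-04]
 [ 9.86139707e-01 -1.65915061e-01  8.19248283e-04]
 [ 6.88616593e-04 -8.44863817e-04 -9.99999406e-01]]
```

View pics/c_wrist.png

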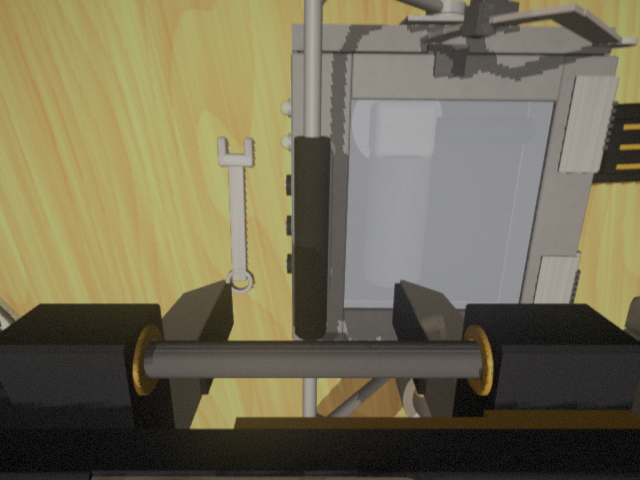

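View pics/c_sidec.png

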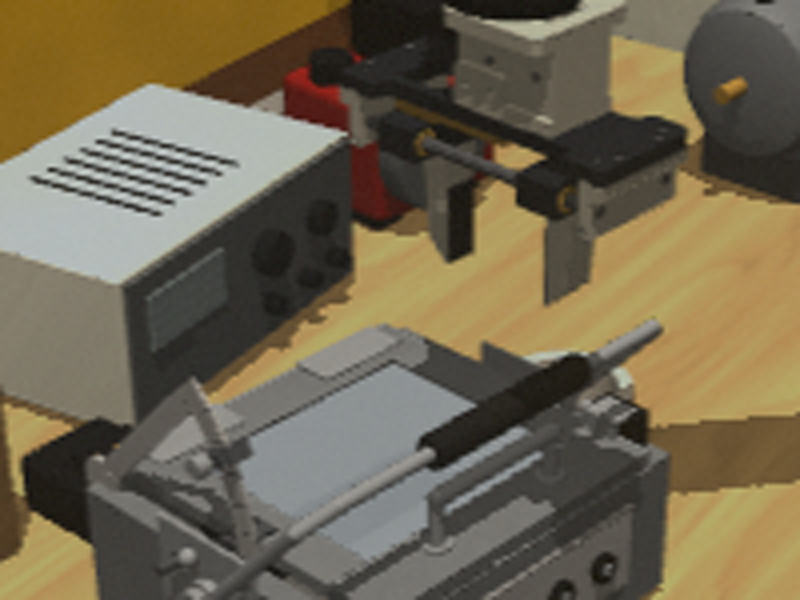

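Wrist view: the sleeve (312,235) is centred between the fingers and parallel to the pads. Descend to straddle it and cage it.

```bash
python3 -m creep '{"travel":[[0,0,0.03],[0,0,0.03],[0,0,0.025],[0,0,0.02],[0,0,0]],"delta_rot":[[0,0,0],[0,0,0],[0,0,0],[0,0,0],[0,0,0]],"fingers":[0.5,0.5,0.5,0.5,0]}'
python3 -m creep '{"travel":[[0,0,0],[0,0,0],[0,0,0],[0,0,0]],"delta_rot":[[0,0,0],[0,0,0],[0,0,0],[0,0,0]],"fingers":[-0.25,-0.25,-0.25,-0.25]}'
python3 -c "
from h import *
f=load('side','d');crop(f,180,150,380,300,'d_sidec',4)
"
```

```text
t: 3.35
eef_pos: [0.4878, 0.1346, 0.1984]
ee_rot: [0.767, 0.642, -0.003, -0.001]
ft_force: [-0.0, -0.3, -0.1]
width: 0.0644
t: 3.75
eef_pos: [0.4899, 0.1383, 0.2016]
ee_rot: [0.765, 0.644, 0.001, 0.001]
ft_force: [-0.7, -0.5, 0.5]
width: 0.0361
```

View pics/d_sidec.png

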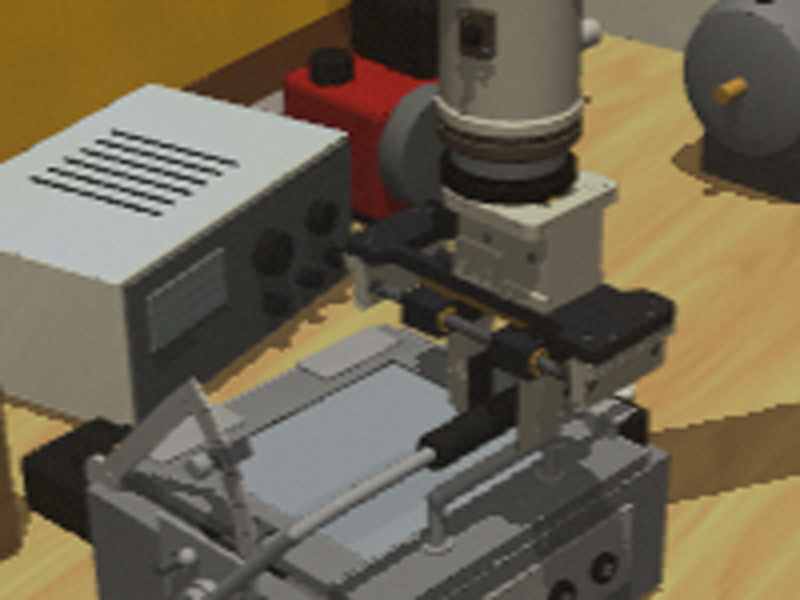

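The fingers straddle the sleeve at crop (505,405). Now the arc.

```bash
python3 -m creep '{"travel":[[0,0.007,-0.002],[0,0.009,-0.007],[0,0.0092,-0.007],[0,0.010,-0.006],[0,0.0102,-0.006]],"delta_rot":[[0,0,0],[0,0,0],[0,0,0],[0,0,0],[0,0,0]],"fingers":[-0.25,-0.25,-0.25,-0.25,-0.25]}'
python3 -m creep '{"travel":[[0,0.0108,-0.004],[0,0.0108,-0.004],[0,0.0113,-0.0025],[0,0.0113,-0.0025],[0,0.0116,-0.001]],"delta_rot":[[0,0,0],[0,0,0],[0,0,0],[0,0,0],[0,0,0]],"fingers":[-0.25,-0.25,-0.25,-0.25,-0.25]}'
python3 -c "
from h import *
f=load('side','e');crop(f,180,150,380,300,'e_sidec',4)
"
```

```text
t: 4.3
eef_pos: [0.5328, 0.1312, 0.229]
ee_rot: [0.765, 0.644, -0.001, -0.001]
ft_force: [-4.0, 0.5, 2.7]
width: 0.0346
t: 4.8
eef_pos: [0.5902, 0.1208, 0.2429]
ee_rot: [0.765, 0.644, 0.0, 0.0]
ft_force: [-2.3, 0.6, 0.6]
width: 0.0341
```

View pics/e_sidec.png

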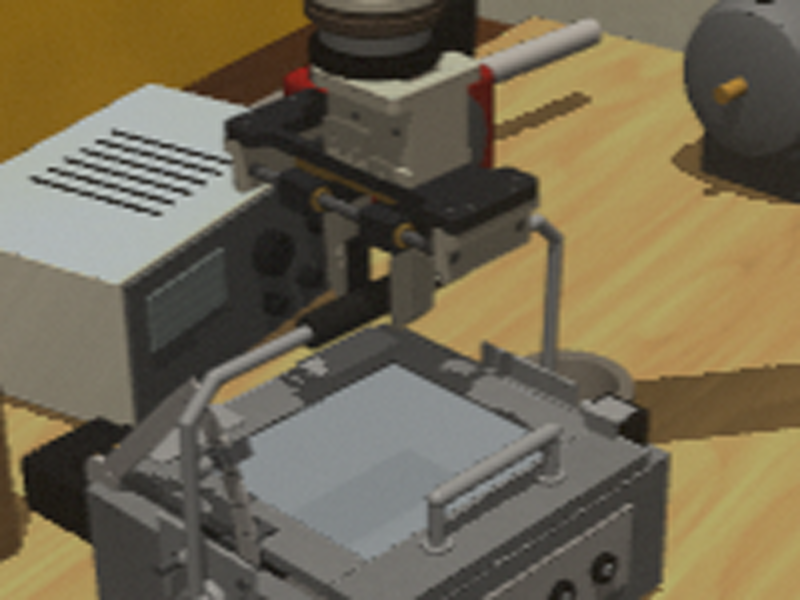

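Handle is near upright, tracking as planned. Continue over the detents.

```bash
python3 -m creep '{"travel":[[0,0.0116,0],[0,0.0116,0.001],[0,0.0115,0.001],[0,0.0113,0.0025],[0,0.0113,0.003]],"delta_rot":[[0,0,0],[0,0,0],[0,0,0],[0,0,0],[0,0,0]],"fingers":[-0.25,-0.25,-0.25,-0.25,-0.25]}'
python3 -m creep '{"travel":[[0,0.0108,0.0044],[0,0.0108,0.0044],[0,0.010,0.006],[0,0.010,0.006],[0,0.0075,0.006]],"delta_rot":[[0,0,0],[0,0,0],[0,0,0],[0,0,0],[0,0,0]],"fingers":[-0.25,-0.25,-0.25,-0.25,-0.25]}'
python3 -m creep '{"travel":[[0,0.006,0.004],[0,0.004,0.002],[0,0.002,0],[0,0,0]],"delta_rot":[[0,0,0],[0,0,0],[0,0,0],[0,0,0]],"fingers":[-0.25,-0.25,-0.25,-0.25]}'
python3 -c "
from h import *
f=load('side','f');crop(f,180,150,380,300,'f_sidec',4)
"
```

```text
t: 5.35
eef_pos: [0.6454, 0.1113, 0.2349]
ee_rot: [0.765, 0.644, -0.001, -0.001]
ft_force: [-4.2, -0.5, 3.1]
width: 0.0343
t: 5.85
eef_pos: [0.6952, 0.1021, 0.2076]
ee_rot: [0.765, 0.643, 0.0, 0.0]
ft_force: [-0.3, 0.1, -0.1]
width: 0.0346
t: 6.25
eef_pos: [0.6981, 0.103, 0.2013]
ee_rot: [0.764, 0.645, -0.007, -0.005]
ft_force: [-22.8, -0.8, 10.6]
width: 0.0345
```

View pics/f_sidec.png

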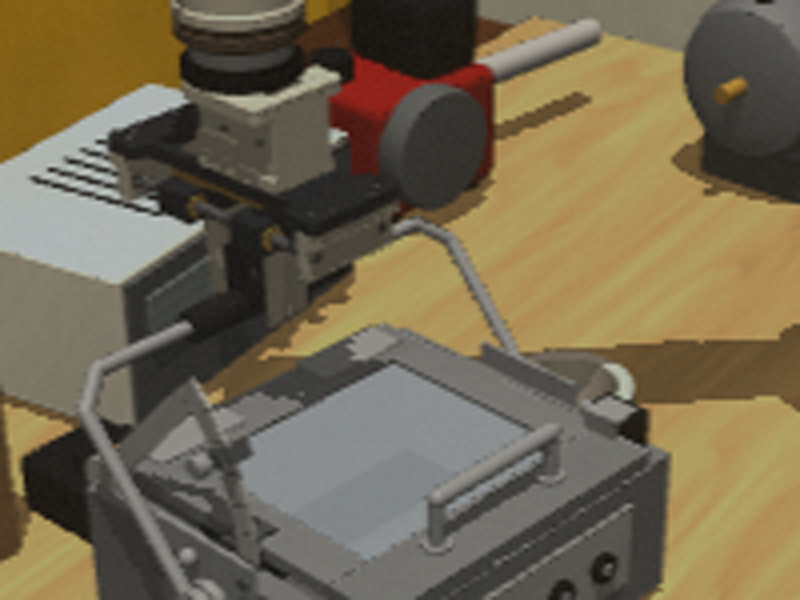

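Force rose to 25 N beyond the detents, so the handle is at the stop. Back off, rise and check.

```bash
python3 -m creep '{"travel":[[0,-0.008,0],[0,0,0],[0,0,-0.02],[0,0,-0.04],[0,0,-0.04]],"delta_rot":[[0,0,0],[0,0,0],[0,0,0],[0,0,0],[0,0,0]],"fingers":[-0.25,0,0.2,0.2,0.2]}'
python3 -m creep '{"travel":[[0,-0.04,-0.01],[0,-0.04,0],[0,-0.04,0],[0,-0.04,0],[0,-0.038,0]],"delta_rot":[[0,0,0],[0,0,0],[0,0,0],[0,0,0],[0,0,0]],"fingers":[0.2,0.2,0.2,0.2,0.2]}'
python3 -c "
from h import *
f=load('side','g');crop(f,180,150,380,300,'g_sidec',4)
f=load('top','g');crop(f,180,150,340,310,'g_topc',3.7);load('wrist','g')
"
```

```text
t: 6.8
eef_pos: [0.6983, 0.1013, 0.3028]
ee_rot: [0.766, 0.643, -0.0, -0.0]
ft_force: [1.5, -0.2, 0.8]
width: 0.0548
t: 7.3
eef_pos: [0.502, 0.1362, 0.3126]
ee_rot: [0.765, 0.644, 0.001, 0.001]
ft_force: [-0.1, 0.6, 0.5]
width: 0.0547
```

View pics/g_sidec.png

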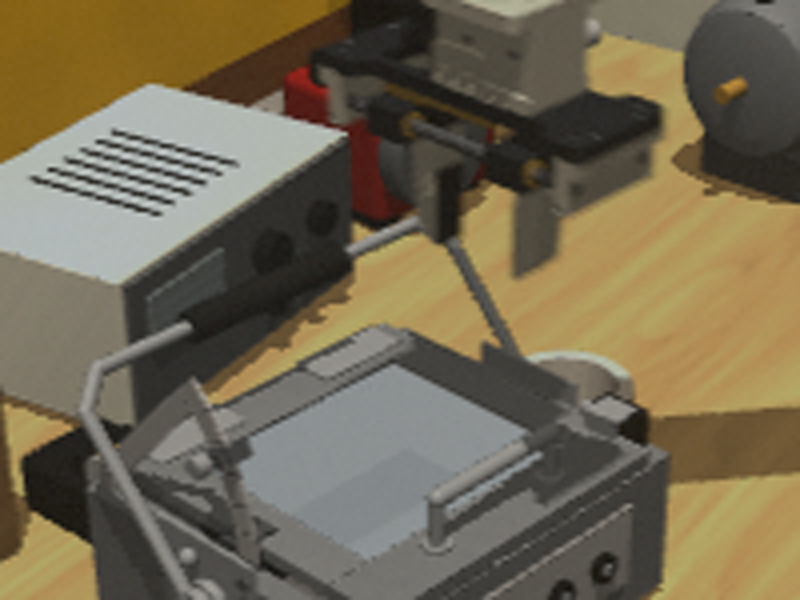

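View pics/g_wrist.png

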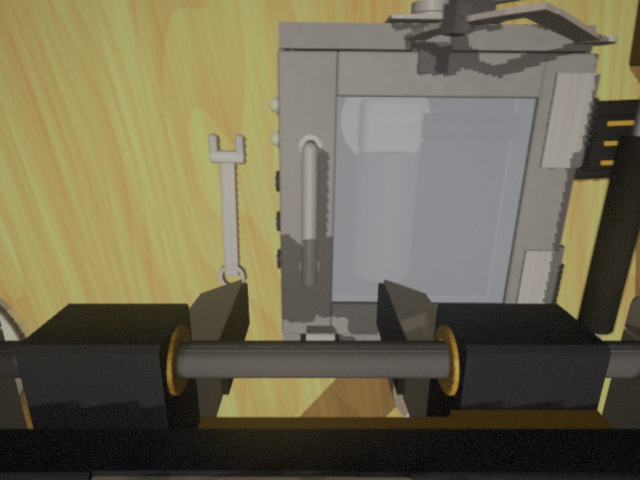

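View pics/g_topc.png

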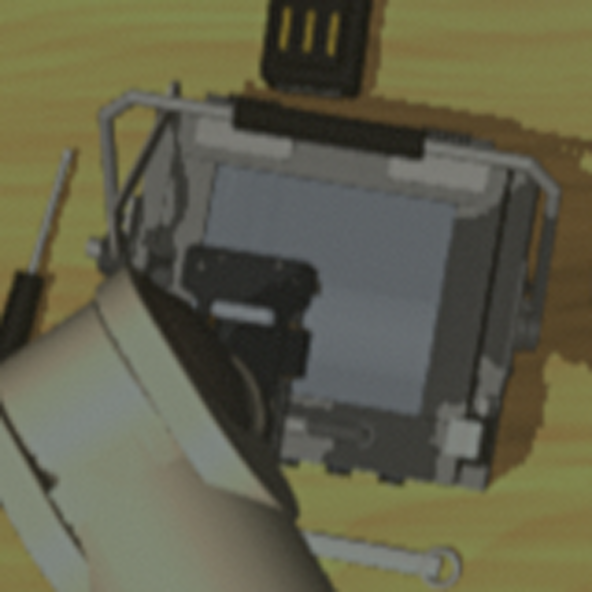

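Side: the handle now lies behind, sleeve at crop (265,292); wrist: pull bar from (310,143) to (310,287); top: sleeve at crop (330,128). Now computing.

```bash
python3 - <<'E'
from h import *
t=rd("top","g"); s=rd("side","g"); w=rd("wrist","g")
def tri(f,a,g,b):
    d1=ray(f,*a);d2=ray(g,*b);d1/=np.linalg.norm(d1);d2/=np.linalg.norm(d2)
    x=np.linalg.lstsq(np.stack([d1,-d2],1),g["eye"]-f["eye"],rcond=None)[0]
    p=f["eye"]+x[0]*d1;q=g["eye"]+x[1]*d2;return (p+q)/2,np.linalg.norm(p-q)
res={}
for n,f,roi in(("top",t,(238,174,300,196)),("side",s,(222,208,272,236))):
    x0,y0,x1,y1=roi; g=cv2.cvtColor(f["frame"],cv2.COLOR_RGB2GRAY)[y0:y1,x0:x1]
    m=(g<52).astype(np.uint8); k,l,st,ce=cv2.connectedComponentsWithStats(m); i=1+np.argmax(st[1:,4])
    c=np.argwhere(l==i)[:,::-1].astype(np.float32); r=cv2.minAreaRect(c); res[n]=np.array(r[0])+[x0,y0]; print(n,res[n],r)
p,e=tri(t,res["top"],s,res["side"]);print("grip",p,e)
ex=np.array([np.cos(.172),-np.sin(.172),0]);ey=np.array([np.sin(.172),np.cos(.172),0])
g0=np.array([.48924,.1402,.19915]); d=p-g0; print("d ex,ey,z",d@ex,d@ey,d[2])
# chord: q0 from z; solve q1 by chord length
from scipy.optimize import least_squares
sol=least_squares(lambda v:[(-.155*np.cos(v[0])+v[2]-g0@ex)/1,(.155*np.sin(v[0])+.085-g0[2]),(-.155*np.cos(v[1])+v[2]-p@ex),(.155*np.sin(v[1])+.085-p[2])],[.8,2.2,.57])
print("q0,q1,ox",sol.x,sol.fun)
for v in(143,215,287):print("bar",plane(w,310,v,.162))
a=tri(w,(310,215),s,(180+495/4,150+465/4));print(a)
C=cloud(s)
c=[pt(s,180+u/4,150+v/4) for u,v in((437,497),(556,432))];print("bar ends side",c)
print(manip.sense()["eef_pos"])
E
```

```text
top [268.45876312 184.09278393] ((30.458763122558594, 10.09278392791748), (54.91545104980469, 8.9884033203125), 9.92624568939209)
side [244.5 221.5] ((22.5, 13.5), (27.0, 45.0), 90.0)
grip [0.69394291 0.10511281 0.20302564] 0.004050699747083263
d ex,ey,z 0.20768768784227543 0.00046610051517065304 0.003875642517195965
q0,q1,ox [0.82246853 2.28204009 0.56401108] [ 0.00052156 -0.00056171 -0.00052156 -0.00060531]
bar [0.50577217 0.191076   0.162     ]
bar [0.49711023 0.14003613 0.162     ]
bar [0.48744487 0.08308365 0.162     ]
(array([0.49663397, 0.13838181, 0.15637715]), np.float64(0.0005156312362631182))
bar ends side [array([0.50174723, 0.19212017, 0.16219801]), array([0.48328129, 0.08981287, 0.1584889 ])]
[0.50176576 0.13639441 0.31315214]
```

Handle comes out at 2.28 rad, i.e. seated. Pull bar at about (0.499,0.1385,0.159). Descend and grip.

```bash
python3 -m creep '{"travel":[[0.002,-0.003,0.04],[0,0,0.04],[0,0,0.035],[0,0,0.025],[0,0,0.012]],"delta_rot":[[0,0,0],[0,0,0],[0,0,0],[0,0,0],[0,0,0]],"fingers":[0.2,0.2,0.2,0.2,0]}'
python3 -m creep '{"travel":[[0,0,0],[0,0,0],[0,0,0],[0,0,0],[0,0,0]],"delta_rot":[[0,0,0],[0,0,0],[0,0,0],[0,0,0],[0,0,0]],"fingers":[0,-0.5,-1,-1,-1]}'
python3 -m creep '{"travel":[[0,0,0],[0,0,0]],"delta_rot":[[0,0,0],[0,0,0]],"fingers":[-1,-1]}'
python3 -c "
from h import *
f=load('side','i');crop(f,180,150,380,300,'i_sidec',4);print(manip.sense()['ee_rot'])
"
```

```text
t: 7.95
eef_pos: [0.5005, 0.1378, 0.1581]
ee_rot: [0.766, 0.643, -0.001, -0.001]
ft_force: [-0.3, 0.2, 0.0]
width: 0.0508
t: 8.45
eef_pos: [0.4995, 0.1388, 0.1611]
ee_rot: [0.765, 0.644, -0.0, -0.0]
ft_force: [-9.2, 2.4, 5.3]
width: 0.0186
t: 8.65
eef_pos: [0.4961, 0.1395, 0.1605]
ee_rot: [0.765, 0.644, -0.003, -0.002]
ft_force: [-11.7, 1.7, 9.7]
width: 0.011
[ 0.76469756  0.64438118 -0.00284058 -0.0015709 ]
```

View pics/i_sidec.png

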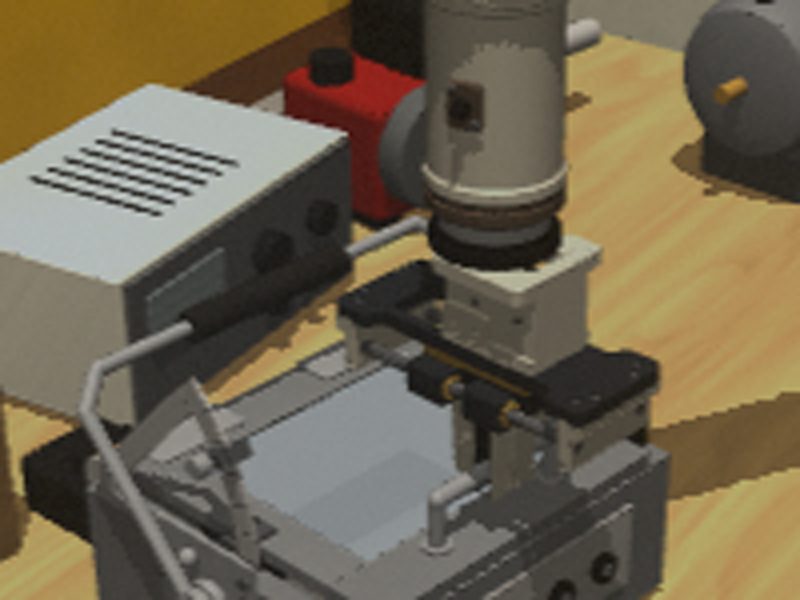

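```bash
python3 - <<'E'
from h import *
s=rd("side","g"); crop(s,195,235,265,300,"g_q",10)
C=cloud(s); ex=np.array([np.cos(.172),-np.sin(.172),0]);ey=np.array([np.sin(.172),np.cos(.172),0])
for v in range(244,282,2):
    print(v,[ (u,*(np.round(1000*np.array([C[v,u]@ex-.680,C[v,u]@ey-.2219,C[v,u,2]-.113]))).astype(int)) for u in range(228,246,3)])
E
```

```text
244 [(228, np.int64(-99), np.int64(129), np.int64(115)), (231, np.int64(167), np.int64(-95), np.int64(-92)), (234, np.int64(190), np.int64(-125), np.int64(-114)), (237, np.int64(183), np.int64(-131), np.int64(-114)), (240, np.int64(177), np.int64(-138), np.int64(-115)), (243, np.int64(168), np.int64(-142), np.int64(-113))]
246 [(228, np.int64(-96), np.int64(126), np.int64(107)), (231, np.int64(187), np.int64(-110), np.int64(-114)), (234, np.int64(177), np.int64(-113), np.int64(-111)), (237, np.int64(170), np.int64(-120), np.int64(-111)), (240, np.int64(166), np.int64(-128), np.int64(-113)), (243, np.int64(155), np.int64(-131), np.int64(-110))]
248 [(228, np.int64(-101), np.int64(131), np.int64(105)), (231, np.int64(175), np.int64(-100), np.int64(-111)), (234, np.int64(166), np.int64(-104), np.int64(-110)), (237, np.int64(165), np.int64(-115), np.int64(-114)), (240, np.int64(154), np.int64(-117), np.int64(-110)), (243, np.int64(-6), np.int64(6), np.int64(11))]
250 [(228, np.int64(-98), np.int64(129), np.int64(98)), (231, np.int64(-108), np.int64(128), np.int64(102)), (234, np.int64(16
[... 4138 characters left out ...]
p.int64(131), np.int64(45)), (243, np.int64(-106), np.int64(96), np.int64(14))]
278 [(228, np.int64(-76), np.int64(118), np.int64(4)), (231, np.int64(-88), np.int64(118), np.int64(10)), (234, np.int64(-94), np.int64(114), np.int64(11)), (237, np.int64(-99), np.int64(110), np.int64(11)), (240, np.int64(-136), np.int64(131), np.int64(39)), (243, np.int64(-109), np.int64(99), np.int64(10))]
280 [(228, np.int64(0), np.int64(59), np.int64(-67)), (231, np.int64(-83), np.int64(115), np.int64(1)), (234, np.int64(-98), np.int64(118), np.int64(9)), (237, np.int64(-110), np.int64(118), np.int64(15)), (240, np.int64(-133), np.int64(128), np.int64(31)), (243, np.int64(-141), np.int64(127), np.int64(34))]
```

View pics/g_q.png

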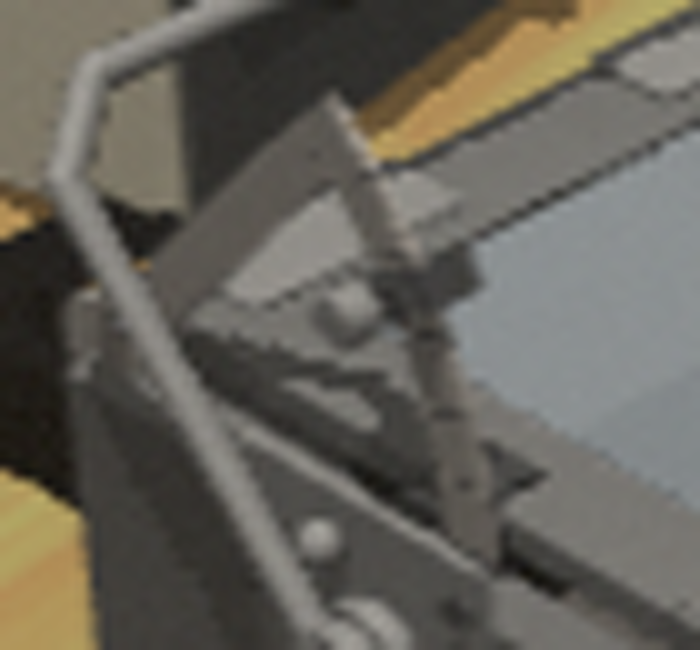

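Bar held at width 11 mm. The clamp, with its faces at about (−133, +78) mm from the hinge, gives an index near 0.53 rad. I'll raise the lid with the tool turning along with it.

```bash
python3 -m creep '{"travel":[[0,-0.003,0],[0,0.0024,-0.0106],[0,0.0026,-0.0106],[0,0.0026,-0.0106],[0,0.0026,-0.0106]],"delta_rot":[[0,0,0],[0.05,0,0],[0.05,0,0],[0.05,0,0],[0.05,0,0]],"fingers":[-1,-1,-1,-1,-1]}'
python3 -c "
from h import *
s=manip.sense();print(s['qpos'],R.from_quat(s['ee_rot']).as_matrix()[:,2],s['moment'])"
```

```text
t: 9.2
eef_pos: [0.5094, 0.1371, 0.202]
ee_rot: [0.761, 0.641, -0.065, -0.078]
ft_force: [0.5, 1.7, -6.5]
width: 0.0107
[ 0.44191161  0.61030786 -0.96643868  1.73911235  0.39308438  1.22947613
 -0.81295303] [-0.19898762  0.03491174 -0.97937996] [ 0.36881062 -0.53201488 -0.07440432]
```

Good: −6.5 N as expected for the spring. Continuing to about 0.48.

```bash
python3 -m creep '{"travel":[[0,0.0026,-0.0106],[0,0.0026,-0.0106],[0,0.0026,-0.0106],[0,0.0026,-0.0106],[0,0.0026,-0.0106]],"delta_rot":[[0.05,0,0],[0.05,0,0],[0.05,0,0],[0.05,0,0],[0.05,0,0]],"fingers":[-1,-1,-1,-1,-1]}'
python3 -m creep '{"travel":[[0,0.0016,-0.0064],[0,0,0],[0,0,0]],"delta_rot":[[0.03,0,0],[0,0,0],[0,0,0]],"fingers":[-1,-1,-1]}'
python3 - <<'E'
from h import *
from scipy.optimize import brentq
s=manip.sense();z=R.from_quat(s['ee_rot']).as_matrix()[:,2];print(s['qpos'],z,np.arccos(-z[2]),s['ft_force'])
print("lid by z",brentq(lambda a:.113+.213*np.sin(a)+.046*np.cos(a)-s['eef_pos'][2],-.1,1.2))
f=load('side','j');crop(f,180,150,380,300,'j_sidec',4);crop(f,195,215,265,285,"j_q",8.5);load('wrist','j')
E
```

```text
t: 9.7
eef_pos: [0.5369, 0.1322, 0.2482]
ee_rot: [0.745, 0.628, -0.145, -0.172]
ft_force: [-2.5, 2.4, -7.3]
width: 0.011
t: 10.0
eef_pos: [0.5405, 0.1316, 0.2528]
ee_rot: [0.742, 0.626, -0.155, -0.183]
ft_force: [-4.4, 0.8, -4.9]
width: 0.0106
[ 0.37182858  0.7810732  -0.93280131  1.40896145  0.30113118  1.62186456
 -0.73639576] [-0.45863016  0.07855593 -0.88514821] 0.4839839021974476 [-4.42355977  0.76534952 -4.93146061]
lid by z 0.48386158073338337
```

View pics/j_q.png

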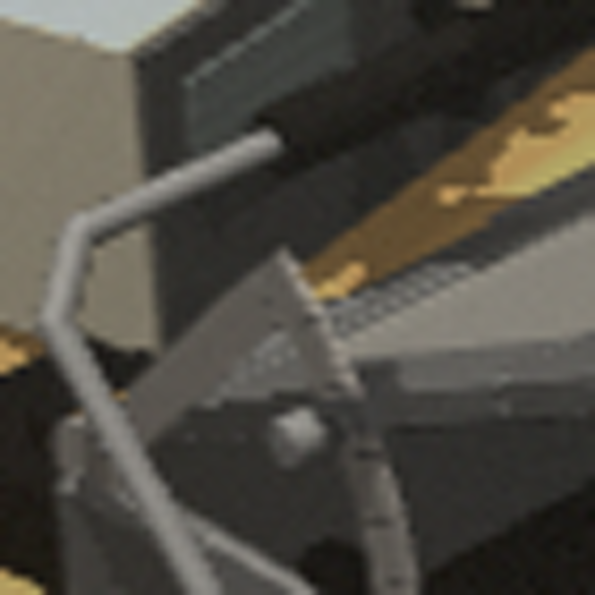

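View pics/j_wrist.png

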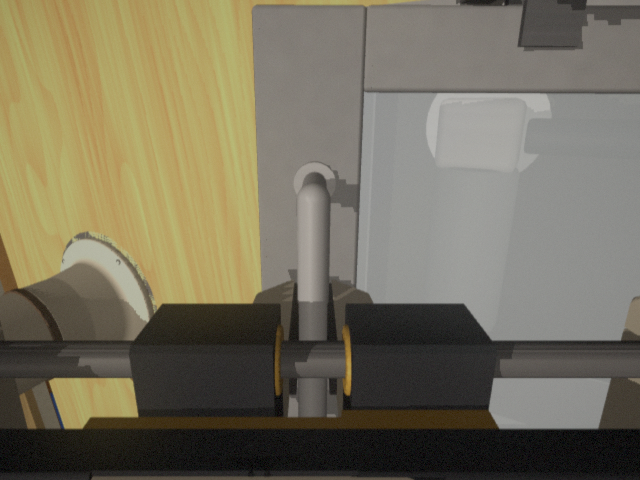

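View pics/j_sidec.png

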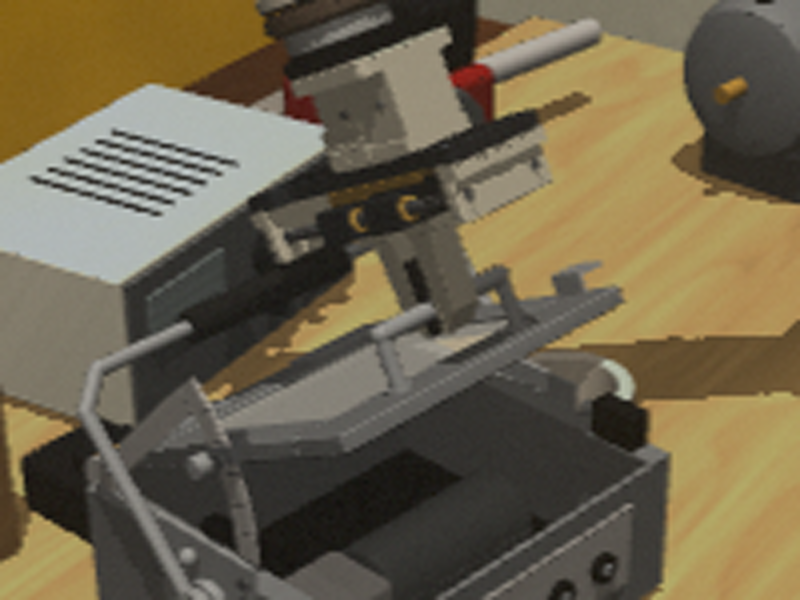

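The wrist view shows the dark lug on the lid's left edge around (552,22), and another dark bit at (480,2). I'll measure both by depth, in hinge coordinates.

```bash
python3 - <<'E'
from h import *
w=rd("wrist","j"); C=cloud(w); s=rd("side","j"); CS=cloud(s)
ex=np.array([np.cos(.172),-np.sin(.172),0]);ey=np.array([np.sin(.172),np.cos(.172),0])
th=.484
e=np.array([.5405,.1316,.2528])
hx=e@ex+ .213*np.cos(th)-.046*np.sin(th); print("hinge ex from tcp",hx)
def L(P): 
    a=P@ex-hx; z=P[...,2]-.113; return np.round([1000*a,1000*(P@ey-.2219),1000*z, np.arctan2(z,-a),1000*np.hypot(a,z)],3)
for u,v in((400,50),(552,10),(552,25),(552,42),(530,25),(575,25),(480,2),(465,2),(500,2),(510,60)): print("w",u,v,w["frame"][v,u],L(C[v,u]))
for x,y in((375,385),(380,400),(345,410),(365,430),(300,430)):
    u,v=195+x/8.5,215+y/8.5; u,v=int(round(u)),int(round(v)); print("s",x,y,s["frame"][v,u],L(CS[v,u]))
cv2.imwrite("pics/j_w2.png",cv2.resize(w["frame"][0:120,400:640,::-1],None,fx=3.3,fy=3.3,interpolation=cv2.INTER_CUBIC))
a=np.clip(s["frame"][240:285,205:265,::-1].astype(float)*2.5,0,255).astype(np.uint8)
cv2.imwrite("pics/j_q2.png",cv2.resize(a,None,fx=12,fy=12,interpolation=cv2.INTER_CUBIC))
E
```

```text
hinge ex from tcp 0.6771309502895551
w 400 50 [135 130 125] [-154.185  100.239   91.212    0.534  179.145]
w 552 10 [79 77 72] [-103.173  113.422   70.66     0.6    125.051]
w 552 25 [79 76 74] [-102.381  108.273   70.859    0.605  124.51 ]
w 552 42 [80 79 77] [-101.451  102.614   68.911    0.597  122.642]
w 530 25 [82 79 75] [-109.747  108.473   73.28     0.589  131.964]
w 575 25 [79 74 71] [-94.697 108.41   66.036   0.609 115.448]
w 480 2 [35 30 27] [-128.7    118.211   72.538    0.513  147.734]
w 465 2 [36 34 30] [-133.657  117.863   76.905    0.522  154.204]
w 500 2 [57 52 47] [-124.769  124.543   37.257    0.29   130.213]
w 510 60 [131 127 122] [-115.1     96.552   72.09     0.56   135.812]
s 375 385 [62 61 61] [-123.173  121.952   79.959    0.576  146.851]
s 380 400 [62 62 58] [-131.621  126.44    80.361    0.548  154.214]
s 345 410 [56 55 53] [-127.541  134.853   79.851    0.559  150.475]
s 365 430 [72 68 63] [-135.544  136.258   75.99     0.511  155.392]
s 300 430 [124 123 118] [-121.932  148.098   75.602    0.555  143.468]
```

View pics/j_w2.png

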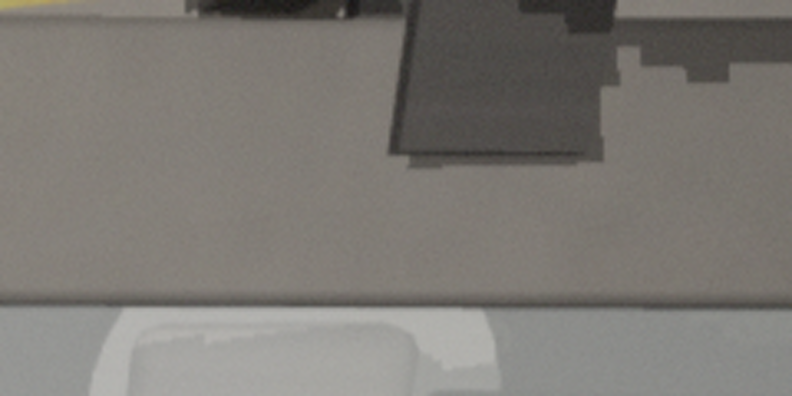

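View pics/j_q2.png

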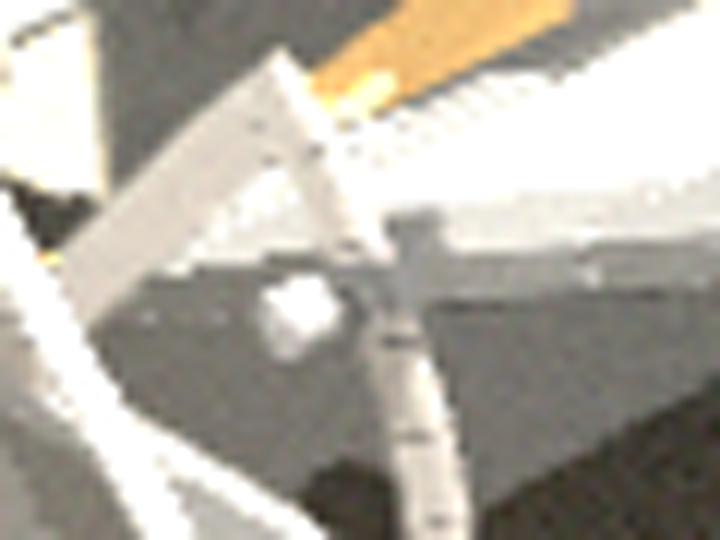

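```bash
python3 - <<'E'
from h import *
ex=np.array([np.cos(.172),-np.sin(.172),0]);ey=np.array([np.sin(.172),np.cos(.172),0]);hx=.6775
def L(P): 
    a=P@ex-hx; z=P[...,2]-.113; return np.round([1000*a,1000*(P@ey-.2219),1000*z, np.arctan2(z,-a),1000*np.hypot(a,z)],3)
w=rd("wrist","c");C=cloud(w)
im=np.clip(w["frame"][0:100,400:640,::-1].astype(float)*1.5,0,255).astype(np.uint8)
cv2.imwrite("pics/c_w2.png",cv2.resize(im,None,fx=3.3,fy=3.3,interpolation=cv2.INTER_CUBIC))
s=rd("side","g");CS=cloud(s)
im=np.clip(s["frame"][250:295,225:270,::-1].astype(float)*2,0,255).astype(np.uint8)
cv2.imwrite("pics/g_q2.png",cv2.resize(im,None,fx=12,fy=12,interpolation=cv2.INTER_CUBIC))
for v in range(278,288,2): print(v,[(u,s["frame"][v,u,0],*L(CS[v,u])) for u in range(244,250,2)])
E
```

```text
278 [(244, np.uint8(120), np.float64(-106.563), np.float64(96.13), np.float64(9.149), np.float64(0.086), np.float64(106.955)), (246, np.uint8(121), np.float64(-113.052), np.float64(95.419), np.float64(11.827), np.float64(0.104), np.float64(113.669)), (248, np.uint8(120), np.float64(-117.072), np.float64(92.628), np.float64(12.299), np.float64(0.105), np.float64(117.716))]
280 [(244, np.uint8(58), np.float64(-114.953), np.float64(103.595), np.float64(11.075), np.float64(0.096), np.float64(115.485)), (246, np.uint8(93), np.float64(-123.08), np.float64(104.329), np.float64(15.285), np.float64(0.124), np.float64(124.025)), (248, np.uint8(121), np.float64(-123.959), np.float64(98.905), np.float64(12.935), np.float64(0.104), np.float64(124.632))]
282 [(244, np.uint8(83), np.float64(-124.06), np.float64(111.658), np.float64(13.748), np.float64(0.11), np.float64(124.819)), (246, np.uint8(74), np.float64(-128.677), np.float64(109.46), np.float64(14.815), np.float64(0.115), np.float64(129.527)), (248, np.uint8(59), np.float64(-133.89), np.float64(107.791), np.float64(16.437), np.float64(0.122), np.float64(134.895))]
284 [(244, np.uint8(73), np.float64(-140.79), np.float64(126.14), np.float64(23.512), np.float64(0.165), np.float64(142.74)), (246, np.uint8(93), np.float64(-132.554), np.float64(113.124), np.float64(12.817), np.float64(0.096), np.float64(133.172)), (248, np.uint8(120), np.float64(-132.956), np.float64(107.341), np.float64(10.012), np.float64(0.075), np.float64(133.333))]
286 [(244, np.uint8(88), np.float64(-139.657), np.float64(125.558), np.float64(16.994), np.float64(0.121), np.float64(140.687)), (246, np.uint8(119), np.float64(-137.421), np.float64(117.628), np.float64(11.77), np.float64(0.085), np.float64(137.925)), (248, np.uint8(119), np.float64(-141.056), np.float64(114.645), np.float64(11.967), np.float64(0.085), np.float64(141.562))]
```

View pics/c_w2.png

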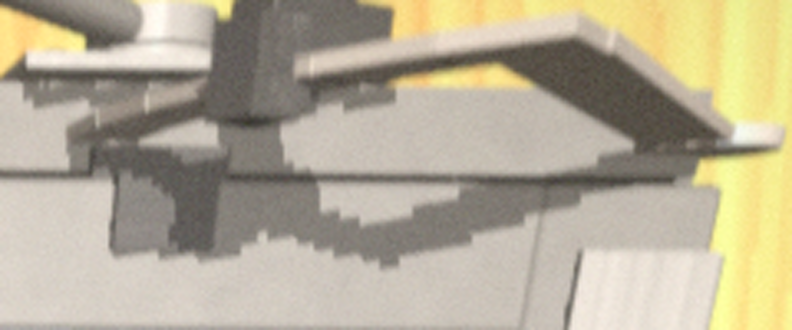

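View pics/g_q2.png

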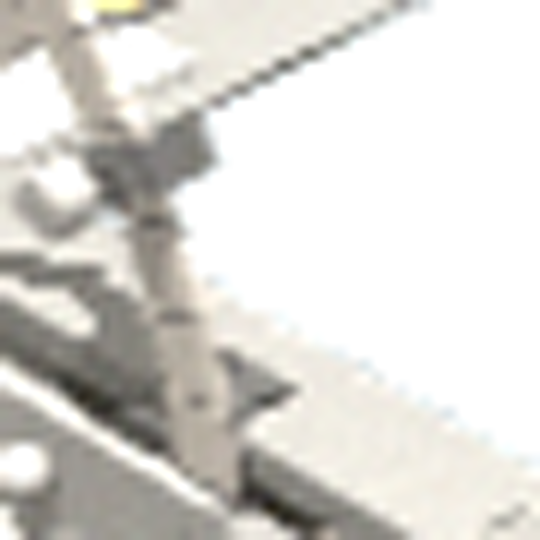

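In wrist frame c, the lug is the rectangle at crop (110–225,165–250) on the lid, and the clamp is the dark block at (210–300,0–115) astride the plate. Next I'll measure the clamp's faces and compare them with the lug in lid coordinates.

```bash
python3 - <<'E'
from h import *
ex=np.array([np.cos(.172),-np.sin(.172),0]);ey=np.array([np.sin(.172),np.cos(.172),0]);hx=.679
def L(P): 
    a=P@ex-hx; z=P[...,2]-.113; return [int(1000*a),int(1000*(P@ey-.2219)),int(1000*z),round(float(np.arctan2(z,-a)),2),int(1000*np.hypot(a,z))]
for tag in("c","g"):
    w=rd("wrist",tag);C=cloud(w)
    m=[C[v,u,2] for v in (60,70,80,300) for u in (330,)]
    if tag=="g":
        print("lid z check",C[70,350:480:20,2].round(3)); 
    for v in (range(2,75,6) if tag=="c" else range(2,76,8)):
        print(tag,v,[(u,int(w["frame"][v,u,0]),*L(C[v,u])) for u in range(424,500,10 if tag=="c" else 12)])
E
```

```text
c 2 [(424, 97, -144, 150, 6, 0.05, 144), (434, 115, -134, 152, -2, -0.02, 134), (444, 166, -124, 154, -13, -0.11, 124), (454, 151, -116, 154, -13, -0.11, 117), (464, 133, -107, 155, -17, -0.17, 109), (474, 62, -134, 134, 80, 0.54, 157), (484, 82, -129, 133, 82, 0.57, 153), (494, 77, -122, 134, 78, 0.57, 145)]
c 8 [(424, 66, -141, 147, -1, -0.01, 141), (434, 90, -133, 149, -6, -0.05, 133), (444, 167, -123, 150, -13, -0.11, 124), (454, 151, -116, 150, -13, -0.12, 116), (464, 100, -106, 151, -19, -0.18, 108), (474, 68, -134, 131, 80, 0.54, 156), (484, 83, -129, 130, 82, 0.57, 153), (494, 81, -122, 131, 79, 0.57, 145)]
c 14 [(424, 168, -145, 141, 14, 0.1, 145), (434, 120, -130, 146, -15, -0.12, 131), (444, 163, -123, 146, -11, -0.09, 124), (454, 153, -116, 145, -10, -0.09, 117), (464, 89, -137, 129, 75, 0.5, 156), (474, 69, -134, 127, 82, 0.55, 157), (484, 85, -128, 128, 81, 0.57, 152), (494, 81, -121, 128, 77, 0.57, 144)]
c 20 [(424, 125, -144, 137, 10, 0.07, 144), (434, 125, -136, 138, 9, 0.07, 136), (444, 132, -130, 137, 11, 0.09, 130), (454, 131, -123, 137, 12, 0.1, 124), (464, 78, -
[... 4855 characters left out ...]
(448, 68, -111, 111, 11, 0.1, 112), (460, 82, -103, 111, 12, 0.12, 103), (472, 85, -94, 111, 13, 0.14, 95), (484, 136, -84, 112, 11, 0.13, 85), (496, 133, -76, 111, 12, 0.16, 77)]
g 66 [(424, 98, -129, 105, 14, 0.11, 130), (436, 67, -120, 106, 14, 0.12, 121), (448, 78, -111, 106, 11, 0.11, 111), (460, 90, -102, 106, 12, 0.12, 103), (472, 85, -93, 106, 13, 0.14, 94), (484, 89, -84, 106, 12, 0.15, 85), (496, 91, -74, 106, 10, 0.14, 75)]
g 74 [(424, 118, -129, 100, 13, 0.11, 129), (436, 91, -119, 100, 10, 0.09, 119), (448, 92, -110, 100, 10, 0.1, 110), (460, 134, -101, 100, 12, 0.12, 102), (472, 137, -92, 100, 10, 0.12, 92), (484, 107, -83, 100, 12, 0.15, 84), (496, 85, -74, 100, 11, 0.16, 75)]
```

The depth shows the lug is stepped: its outboard tongue (y offset 118–123 mm) has its top only 7 mm above the hinge line. I'll fit the clamp faces and the tongue properly, using orientation as well as position.

```bash
python3 - <<'E'
from h import *
ex=np.array([np.cos(.172),-np.sin(.172),0]);ey=np.array([np.sin(.172),np.cos(.172),0]);hx=.679
for tag in("c","g"):
    w=rd("wrist",tag);C=cloud(w); v,u=np.mgrid[0:480,0:640]
    X=-(C@ex-hx)*1000; Y=(C@ey-.2219)*1000; Z=(C[...,2]-.113)*1000
    lid=(Y>60)&(Y<90)&(X>60)&(X<190)&(abs(Z-12)<6); lz=np.median(Z[lid]); print(tag,"lid z",lz, "side shelf z",np.median(Z[(Y>126)&(Y<134)&(X>60)&(X<110)&(abs(Z)<6)]))
    tong=(Y>115.5)&(Y<123.5)&(X>108)&(X<137)&(Z>3)&(Z<20)
    for y0 in np.arange(98,125,2.):
        m=(Y>=y0)&(Y<y0+2)&(X>112)&(X<128)&(Z>-5)&(Z<22); 
        if m.sum()>3: print("  lug y",y0,m.sum(),np.median(Z[m]).round(1),Z[m].std().round(1))
    cl=(Y>116)&(Y<138)&(X>100)&(X<145)&(Z>66)&(Z<90)&(w["frame"].max(-1)<110)
    p=np.stack([X[cl],Z[cl]],1); ph=np.arctan2(p[:,1],p[:,0]); r=np.hypot(*p.T)
    # rotate to candidate frames and list
    for phi in(.49,.535,.57):
        a=p@[np.cos(phi),np.sin(phi)]; b=p@[-np.sin(phi),np.cos(phi)]
        bb=[np.median(b[(a>k)&(a<k+3)]).round(1) if ((a>k)&(a<k+3)).sum()>3 else None for k in range(124,160,3)]
        print(phi,"a range",np.percentile(a,[1,99]).round(1),bb)
    top=p[(r<152)&(ph>.53)]; k=cv2.fitLine(top.astype(np.float32),cv2.DIST_HUBER,0,.01,.01).ravel(); print("top face",len(top),np.arctan(k[1]/k[0]),k)
    fr=p[(r>155.)]; k=cv2.fitLine(fr.astype(np.float32),cv2.DIST_HUBER,0,.01,.01).ravel(); print("front",len(fr),np.arctan2(-k[0]*np.sign(k[1]),abs(k[1])),k,np.percentile(fr[:,1],[2,98]))
E
```

```text
c lid z 8.006315909174596 side shelf z -1.8827913242651788
  lug y 98.0 63 11.7 0.8
  lug y 100.0 76 12.0 1.4
  lug y 102.0 54 14.7 0.9
  lug y 104.0 64 14.6 0.7
  lug y 106.0 62 14.6 0.8
  lug y 108.0 63 14.9 0.7
  lug y 110.0 66 14.8 0.7
  lug y 112.0 66 14.8 0.8
  lug y 114.0 64 15.0 0.6
  lug y 116.0 53 14.9 0.7
  lug y 118.0 47 8.0 0.8
  lug y 120.0 65 7.9 0.7
  lug y 122.0 65 8.0 0.7
  lug y 124.0 22 -1.6 1.1
0.49 a range [126.2 158. ] [np.float64(11.1), np.float64(11.3), np.float64(11.6), np.float64(11.7), np.float64(11.7), np.float64(11.5), np.float64(11.3), np.float64(11.3), np.float64(11.4), np.float64(11.2), np.float64(8.4), np.float64(6.7)]
0.535 a range [126.6 158.1] [np.float64(5.5), np.float64(5.4), np.float64(5.7), np.float64(5.7), np.float64(5.5), np.float64(5.3), np.float64(4.9), np.float64(4.7), np.float64(4.7), np.float64(4.4), np.float64(1.2), np.float64(0.5)]
0.57 a range [126.7 158.1] [np.float64(1.1), np.float64(1.0), np.float64(0.9), np.float64(1.0), np.float64(0.7), np.float64(0.4), np.float64(-0.1), np.float64(-0.4), np.float64(-0.5), np.float64(-0.9), np.f
[... 809 characters left out ...]
.3), np.float64(11.3), np.float64(8.8), np.float64(7.6)]
0.535 a range [126.2 158.1] [np.float64(5.3), np.float64(5.5), np.float64(5.6), np.float64(5.7), np.float64(5.5), np.float64(5.4), np.float64(5.1), np.float64(4.7), np.float64(4.6), np.float64(4.5), np.float64(1.8), np.float64(1.1)]
0.57 a range [126.3 158.1] [np.float64(0.8), np.float64(1.0), np.float64(0.8), np.float64(1.1), np.float64(0.7), np.float64(0.5), np.float64(0.1), np.float64(-0.4), np.float64(-0.6), np.float64(-0.8), np.float64(-4.3), np.float64(-3.9)]
top face 814 0.47955447 [  0.8872006    0.46138394 116.1935      75.03507   ]
front 482 0.5308082 [  0.5062305  -0.8623982 134.7185     80.46859  ] [75.04430553 84.67512325]
```

Tongue top is 8 mm above the hinge line, so its mid-thickness is +6 mm. The clamp's faces are flattest at φ≈0.49, with its midline also about +6 mm from the radius. That makes level equal lid ≈0.49. Now checking the lid angle directly from the camera.

```bash
python3 - <<'E'
from h import *
ex=np.array([np.cos(.172),-np.sin(.172),0]);ey=np.array([np.sin(.172),np.cos(.172),0]);hx=.679
def plane_fit(n,tag,box):
    f=rd(n,tag);C=cloud(f);X=-(C@ex-hx)*1000;Y=(C@ey-.2219)*1000;Z=(C[...,2]-.113)*1000
    x0,y0,x1,y1=box; m=np.zeros(X.shape,bool); m[y0:y1,x0:x1]=1; m&=f["depth"]>0
    A=np.stack([X[m],Y[m],np.ones(m.sum())],1); b=Z[m]
    for _ in range(3):
        c=np.linalg.lstsq(A,b,rcond=None)[0]; r=b-A@c; k=abs(r)<max(1.,2*r.std()); A,b=A[k],b[k]
    th=np.arctan(c[0]); print(n,tag,"slope",th,"roll",c[1],"perp",c[2]*np.cos(th),"rms",r.std(),len(b))
plane_fit("wrist","j",(262,15,355,160)); plane_fit("wrist","j",(375,15,510,85))
plane_fit("wrist","j",(262,10,640,85))
plane_fit("wrist","g",(340,58,420,92));plane_fit("wrist","g",(285,60,335,130))
# lug & clamp from wrist j in lid coordinates
f=rd("wrist","j");C=cloud(f);X=-(C@ex-hx)*1000;Y=(C@ey-.2219)*1000;Z=(C[...,2]-.113)*1000
th=.484;a=X*np.cos(th)+Z*np.sin(th);b=-X*np.sin(th)+Z*np.cos(th)
for v in(0,1,2,3,5,8,12): print(v,[(u,int(f["frame"][v,u,0]),int(a[v,u]),int(Y[v,u]),round(float(b[v,u]),1)) for u in range(460,600,10)])
f=rd("side","j");C=cloud(f);X=-(C@ex-hx)*1000;Y=(C@ey-.2219)*1000;Z=(C[...,2]-.113)*1000
a=X*np.cos(th)+Z*np.sin(th);b=-X*np.sin(th)+Z*np.cos(th)
for v in range(254,270): print(v,[(u,int(f["frame"][v,u,0]),int(a[v,u]),int(Y[v,u]),round(float(b[v,u]),1)) for u in range(230,246,2)])
E
```

```text
wrist j slope 0.46654109328888743 roll 0.001644357836967869 perp 11.814856471869215 rms 0.608084468216919 12060
wrist j slope 0.46786409280491503 roll 0.0014382426179299912 perp 11.546666424920891 rms 0.6364067874944397 8466
wrist j slope 0.46742802967557956 roll 0.0029732792863381152 perp 11.475526479073627 rms 0.7105573221772141 24211
wrist g slope -0.00225715142717214 roll 0.003564796459553113 perp 11.694312885356222 rms 0.6462200017587149 2415
wrist g slope -0.0023007975268834993 roll 0.0017180633849650795 perp 11.892800236984366 rms 0.6346190118235321 3137
0 [(460, 70, 156, 119, 2.2), (470, 36, 154, 118, 7.3), (480, 26, 150, 118, 7.0), (490, 31, 147, 117, 8.1), (500, 52, 130, 124, -22.5), (510, 50, 138, 118, 6.0), (520, 55, 135, 118, 6.4), (530, 77, 133, 117, 12.3), (540, 81, 130, 117, 11.9), (550, 76, 126, 117, 11.8), (560, 44, 123, 116, 12.8), (570, 55, 118, 117, 11.3), (580, 49, 115, 117, 12.5), (590, 130, 78, 128, -42.0)]
1 [(460, 63, 156, 118, 2.7), (470, 33, 154, 117, 7.1), (480, 33, 149, 118, 4.3), (490, 36, 146, 118, 5.0), (500, 57, 130, 124, -24.1), (510, 52, 138, 118, 
[... 4896 characters left out ...]
6, -20, 10, -40.8), (244, 50, -22, 3, -43.8)]
267 [(230, 102, 143, 148, 7.0), (232, 77, 144, 143, 5.0), (234, 48, -15, 37, -31.9), (236, 71, 137, 129, -0.7), (238, 78, 143, 128, -1.6), (240, 54, -21, 16, -40.8), (242, 48, -18, 12, -42.9), (244, 45, -23, 3, -46.6)]
268 [(230, 77, 144, 149, 5.2), (232, 53, 140, 142, 2.2), (234, 50, -16, 38, -34.4), (236, 64, 133, 128, -3.7), (238, 53, 144, 130, -3.5), (240, 62, 146, 126, -5.3), (242, 49, -20, 12, -45.6), (244, 46, -26, 2, -49.6)]
269 [(230, 58, 137, 146, 1.6), (232, 48, -19, 42, -35.0), (234, 53, -18, 37, -37.4), (236, 72, 135, 130, -5.3), (238, 73, 139, 128, -6.6), (240, 74, 146, 127, -7.4), (242, 50, -27, 9, -49.6), (244, 48, -26, 3, -52.0)]
```

Wrist depth puts the lid at about 0.467 (the tool reads 0.484, so there is some play). Its tongue mid-line is about 3.7 mm below the clamp's, so raise by ~0.027 rad.

```bash
python3 -m creep '{"travel":[[0,0.0007,-0.0028],[0,0.0007,-0.0029],[0,0,0],[0,0,0],[0,0,0]],"delta_rot":[[0.013,0,0],[0.014,0,0],[0,0,0],[0,0,0],[0,0,0]],"fingers":[-1,-1,-1,-1,-1]}'
cat > m.py <<'E'
from h import *
import sys
tag=sys.argv[1]
ex=np.array([np.cos(.172),-np.sin(.172),0]);ey=np.array([np.sin(.172),np.cos(.172),0]);hx=.679
print(manip.sense()["eef_pos"],manip.sense()["ft_force"])
f=load("wrist",tag);s=load("side",tag)
C=cloud(f);X=-(C@ex-hx)*1000;Y=(C@ey-.2219)*1000;Z=(C[...,2]-.113)*1000
m=np.zeros(X.shape,bool);m[15:85,375:510]=1;m[15:160,262:355]=1
A=np.stack([X[m],Y[m],np.ones(m.sum())],1);b=Z[m]
for _ in range(3):
    c=np.linalg.lstsq(A,b,rcond=None)[0];r=b-A@c;k=abs(r)<1.5;A,b=A[k],b[k]
th=np.arctan(c[0]);print("lid slope",th,"corrected",th+.0023,"perp",c[2]*np.cos(th))
ph=.49;a=X*np.cos(ph)+Z*np.sin(ph);b=-X*np.sin(ph)+Z*np.cos(ph)
m=(Y>104)&(Y<116)&(a>120)&(a<132)&(abs(b-13)<8)&(f["frame"][...,0]<100);print("lug top b at r~126",np.median(b[m]),m.sum()," (level: 11.4-5-6+14.8=15.2)")
crop(s,205,235,265,280,tag+"_q",12)
E
python3 m.py k
```

```text
t: 10.6
eef_pos: [0.5449, 0.1308, 0.2581]
ee_rot: [0.74, 0.623, -0.162, -0.193]
ft_force: [-5.6, 0.4, -3.2]
width: 0.0113
[0.54493985 0.13076386 0.25807826] [-5.58114916  0.39251328 -3.2031576 ]
lid slope 0.46490258355961744 corrected 0.46720258355961747 perp 22.417583430490122
lug top b at r~126 15.859657511373427 1114  (level: 11.4-5-6+14.8=15.2)
```

```bash
python3 - <<'E'
from h import *
s=rd("side","k"); a=np.clip(s["frame"][240:285,205:265,::-1].astype(float)*2.5,0,255).astype(np.uint8)
cv2.imwrite("pics/k_q2.png",cv2.resize(a,None,fx=12,fy=12,interpolation=cv2.INTER_CUBIC))
E
```

```text
(no output)
```

View pics/k_q2.png

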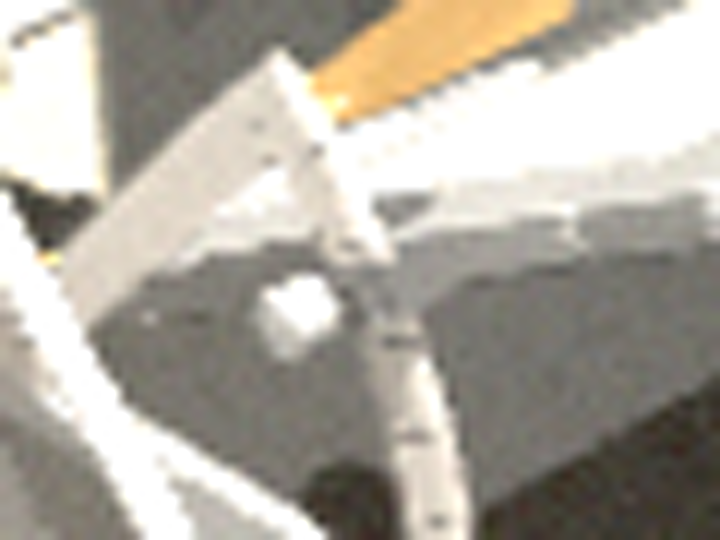

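View pics/k_wrist.png

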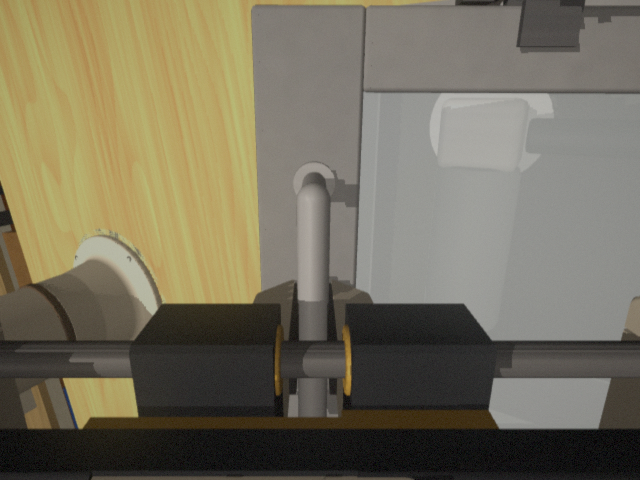

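```bash
cat > m2.py <<'E'
from h import *
import sys
ex=np.array([np.cos(.172),-np.sin(.172),0]);ey=np.array([np.sin(.172),np.cos(.172),0]);hx=.679
from scipy.optimize import brentq
for tag in sys.argv[1:]:
    f=rd("wrist",tag);C=cloud(f);X=-(C@ex-hx)*1000;Y=(C@ey-.2219)*1000;Z=(C[...,2]-.113)*1000
    for box in((262,15,355,160),(375,15,510,85),(375,15,620,85)):
        x0,y0,x1,y1=box;m=np.zeros(X.shape,bool);m[y0:y1,x0:x1]=1;m&=(f["frame"][...,0]>105)
        A=np.stack([X[m],Y[m],np.ones(m.sum())],1);b=Z[m];c=np.linalg.lstsq(A,b,rcond=None)[0]
        for _ in range(4):
            r=b-A@c;k=abs(r-np.median(r))<2.5;c=np.linalg.lstsq(A[k],b[k],rcond=None)[0]
        th=np.arctan(c[0]);print(tag,box,"slope",th.round(4),"perp",(c[2]*np.cos(th)).round(2),k.sum())
        # angle assuming true perp 12 through hinge at mean point
        xm,zm=np.median(A[k][:,0]),np.median(b[k]); print("   angle by position",(np.arctan2(zm,xm)-np.arcsin(11.8/np.hypot(xm,zm))).round(4))
    # side: lid front portion/near-left strip via depth
    s=rd("side",tag);C=cloud(s);X=-(C@ex-hx)*1000;Y=(C@ey-.2219)*1000;Z=(C[...,2]-.113)*1000
    g0=s["frame"][...,0]
    cand=(abs(Y)<112)&(X>60)&(X<215)&(Z>10)&(Z<130)&(g0>110)
    th0=.48;b=-X*np.sin(th0)+Z*np.cos(th0);a=X*np.cos(th0)+Z*np.sin(th0);m=cand&(abs(b-12)<7)
    A=np.stack([a[m],np.ones(m.sum())],1);bb=b[m];c=np.linalg.lstsq(A,bb,rcond=None)[0]
    for _ in range(5):
        r=bb-A@c;k=abs(r)<2.5;c=np.linalg.lstsq(A[k],bb[k],rcond=None)[0]
    print(tag,"side lid: slope",th0+np.arctan(c[0]),"perp",c[1],k.sum(),"by position",th0+(np.median(bb[k])-12)/np.median(A[k][:,0]))
E
python3 m2.py j k
```

```text
j (262, 15, 355, 160) slope 0.4661 perp 11.9 13417
   angle by position 0.4672
j (375, 15, 510, 85) slope 0.4678 perp 11.65 9403
   angle by position 0.4672
j (375, 15, 620, 85) slope 0.4683 perp 11.52 14638
   angle by position 0.4668
j side lid: slope 0.4833142280107085 perp 6.213281326530445 457 by position 0.43889713193781743
k (262, 15, 355, 160) slope 0.4971 perp 12.01 13422
   angle by position 0.4988
k (375, 15, 510, 85) slope 0.4999 perp 11.59 9405
   angle by position 0.4984
k (375, 15, 620, 85) slope 0.4999 perp 11.54 14602
   angle by position 0.4984
k side lid: slope 0.516697424092385 perp 5.987468440019563 385 by position 0.46836199602957096
```

Lid is now 0.499 against a level of about 0.490–0.497 (the two cameras agree to ~0.005). A small nudge down, then a settle check.

```bash
python3 -m creep '{"travel":[[0,-0.0002,0.0009],[0,0,0],[0,0,0],[0,0,0],[0,0,0]],"delta_rot":[[-0.004,0,0],[0,0,0],[0,0,0],[0,0,0],[0,0,0]],"fingers":[-1,-1,-1,-1,-1]}'
python3 -m creep '{"travel":[[0,0,0],[0,0,0],[0,0,0],[0,0,0],[0,0,0]],"delta_rot":[[0,0,0],[0,0,0],[0,0,0],[0,0,0],[0,0,0]],"fingers":[-1,-1,-1,-1,-1]}'
python3 m.py l; python3 m2.py l
python3 - <<'E'
from h import *
f=load("top","l")
s=rd("side","l");d=cv2.absdiff(s["frame"],rd("side","b")["frame"]); print(manip.sense()["t"])
E
```

```text
t: 11.2
eef_pos: [0.5444, 0.1309, 0.2574]
ee_rot: [0.741, 0.624, -0.161, -0.191]
ft_force: [-6.5, 1.5, -3.1]
width: 0.0107
t: 11.7
eef_pos: [0.5444, 0.1309, 0.2574]
ee_rot: [0.741, 0.624, -0.161, -0.191]
ft_force: [-6.5, 1.8, -4.4]
width: 0.0108
[0.54435155 0.1308676  0.25735816] [-6.53869371  1.805406   -4.40002057]
lid slope 0.4519372150700196 corrected 0.45423721507001963 perp 25.277380111045463
lug top b at r~126 15.293088372042178 1127  (level: 11.4-5-6+14.8=15.2)
l (262, 15, 355, 160) slope 0.4932 perp 11.92 13406
   angle by position 0.4944
l (375, 15, 510, 85) slope 0.4951 perp 11.75 9382
   angle by position 0.4943
l (375, 15, 620, 85) slope 0.4956 perp 11.52 14538
   angle by position 0.4945
l side lid: slope 0.5134364391587894 perp 5.853104831462438 392 by position 0.4642561289118277
11.85
```

View pics/l_side.png

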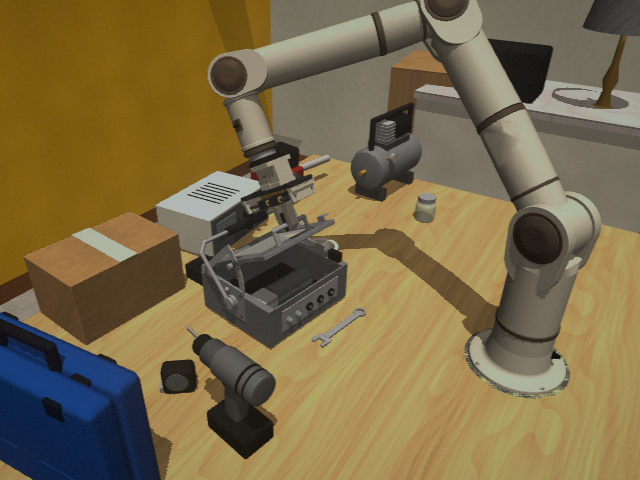

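View pics/l_top.png

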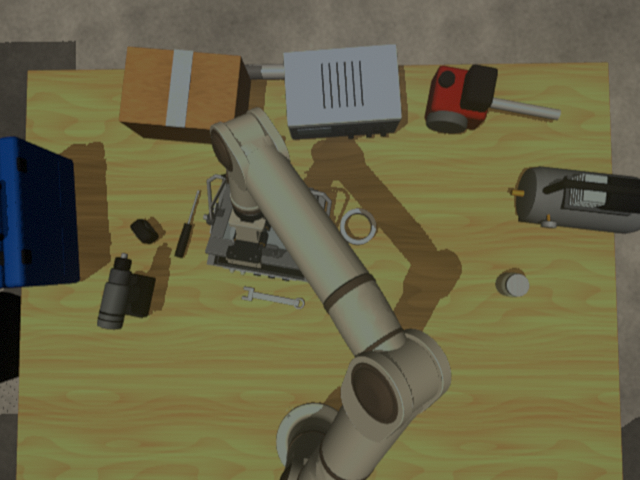

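Side: lid held by the bar, handle corner still at (201,252) as when seated, and clamp unmoved. Top: all loose items are where they started (e.g. spanner (272,297), jar (514,286)). The pose holds steady, so I'm handing in.

```bash
python3 -c "
from cell import manip
manip.close_job()"
```

```text
the job is handed in; nothing more can be done
```

The carry handle is swung back and seated against its rear stop. The gripper is holding the lid by its pull bar, level with the index clamp, and I handed the job in at about 11.9 s.

- **Handle:** I caged the grip between the fingers and pushed it over the detents until the force rose to about 25 N at the stop. The two-view camera fix then gave 2.28 rad, above the 2.2 seated limit, though the view rays missed each other by 4 mm. It was still there in the later pictures.
- **Lid:** The wrist camera gave 0.494–0.495 rad. I estimated the clamp's level at 0.490–0.497 rad from its faces, and the pointer lug matched to about 0.1 mm in that check. The lid stayed steady over the last 0.5 s with the bar held at 11 mm and about 8 N on the wrist.
- **Disagreements:**
  - The arm's own reading put the lid about 0.015 rad higher than the wrist camera; I trusted the camera.
  - One lid-angle fit in my script, and the side-camera fit of the whole lid, were thrown off by other surfaces, so I discarded both.
  - Fits to different clamp faces gave angles from 0.475 to 0.53 rad. I chose 0.49 because there the pointer and the clamp line up physically.
- **Bench:** The last pictures showed no visible movement of the index clamp or the loose items; the battery is under the arm in the last top view.

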